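# Set up a board under the inspection microscope

## Robot

A 7-joint arm with a two-finger parallel gripper is mounted at the origin on the work surface. World frame = base frame: x ahead of the robot, y to its left, z up, the work surface at z = 0. Lengths are in m, angles in rad, forces in N, time in s.
With the tool pointing down it reaches from about 0.4 to 0.85 m from the base axis. Payload 4.5 kg.
Tool frame: the origin (TCP) lies at the very end of the fingers, on their centre line; the grasp point (between the pads) lies manip.hold_point_z behind it (manip.hold_point_z is the distance from the TCP to the grasp point, in m); z points along the fingers, y is the direction in which the jaws open and shut (so a half turn about z gives the same grasp; the last joint's range is limited). The gripper opens to 85 mm and grips with 20 to 120 N. Pads are 22 mm wide; open, the fingers measure 114 mm over their backs; the gripper's body (76 mm by 85 mm) begins 54 mm behind the grasp point. The pads swing forward as they close: fully open they stand 13 mm farther back than shut.
Start: joints at [1.233, 0.689, -0.195, 1.565, 0.157, 0.902, -0.215], TCP at [0.227, -0.582, 0.231] pointing down, gripper open.
Joint ranges: [-3.01, 3.01], [-0.46, 2.08], [-1.47, 1.51], [0.13, 2.56], [-1, 4.14], [0.04, 2.09], [-2.66, 2.66]. Speed limits (rad/s): [2.57, 2.57, 3.14, 3.14, 3.14, 3.14, 3.14].

## Interface

Orientations are given as a unit quaternion [x, y, z, w].
In Python, from plant import manip gives the robot as it stands.
- The arm moves only by the tool move_arm, never from a script. Its argument "steps" is a list of rows, each a list of 7 numbers: the shift along the tool's x, y, z in cm, then the turn, a rotation vector about the tool's x, y, z in degrees, then the closure, from 0 (fully open) to 1 (shut). In form: [[tx, ty, tz, ax, ay, az, fingers], ...]. A call has exactly 5 rows; each row shifts and turns the commanded pose from where the row before left it, along the tool's axes as they then stand; what a row does not reach is not made up. A row lasts 1/12 s, in which the tool goes at most 41.7 mm and 7.16 degrees, less where a joint would pass 70% of its speed; a pose out of reach is approached as far as the arm can. A call with a gripper value outside its range is refused whole. The fingers move at their own pace and stop on an object; "newtons" is the grip in N (left out, the last holds). Time passes only in rows, so rows that do not move let the fingers close, or fill a call up. It gives the time, the measured TCP pose, the force and the opening at its end, in the units of the state.
- manip.get_obs(): the state, without advancing time (a new reading comes with each control period).
- manip.snapshot(name): name is "side" or "top" or "wrist"; returns (picture, depth): 400x640x3 uint8, blue, green, red; 400x640 float32, m along the optical axis (not along the pixel's ray), 0 where there is no reading.
- manip.calibration(name): a dict with "mtx" (3x3 intrinsics, pixels), "eye" and "attitude" of the camera in the world. Camera axes: x right, y down, z forward; pixel columns grow to the right and rows downward; lengths in m; the calibration is good to about 2 mm. A picture is of the moment at which its call begins: read the wrist's pose just before it. calibration takes no time and is no camera call; for the wrist camera it gives the pose at the moment of the call.
- manip.hand_in(): hands the job in, once; it reports no verdict.
The state is a dict: "t": time; "q": joint angles; "qd": joint speeds; "joint_efforts": joint torques, N m; "eef_pos": TCP position; "ee_rot": TCP orientation; "contact_force": force on the tool from outside, world axes, zero at the start; "torque": the same for the moment, N m; "gripper_width": finger opening in m.
Only numpy, scipy, OpenCV 4.12 (cv2) and the standard library are available. Lean on these libraries where they do the work, as an engineer would, in place of code of your own. Each camera call takes 0.05 s, during which the arm holds its last target.

## Task

Get the small circuit board ready for inspection: lay it gently and flat on the base plate of the microscope, square to the plate, with its ports towards the open front (away from the column) and the big square chip centred under the lens, and do not let the board knock the microscope head. Turn the black focus ring on top of the microscope until its white line points at the raised index nib on the flange below it. Leave the mouse, the connector plate, the heat sink and the screwdriver where they are.

Things in the scene. Friction and masses are not known exactly. Their poses are not given: they have to be found in the camera images.
- board_grip (a point): Centre of the bright metal port block on the loose circuit board, its handle: 24 mm (x) x 34 mm (y), from 3 to 37 mm above the board's underside; this point is 20 mm above the underside. The board beside it carries no part over 3 mm tall for 30 mm along +y and -y. Board axes: x along its length from the ports towards the chip, z up. Port openings face -x, at the board's short edge.
- board_chip (a point): Middle of the top of the board's main chip, a 40 mm black square with a 30 mm bright lid: 120 mm along +x from board_grip, on the centre line, 8 mm above the underside. Axes as board_grip. The board is dark, 170 x 100 x 3 mm, about 0.18 kg, lying components up; its centre is 70 mm along +x from board_grip; other parts (tan heat sink) reach 16 mm above the underside.
- stand: Fixed microscope stand. Origin: centre of the underside of its dark base plate, 260 (x) x 180 (y) x 12 mm: the board will rest 12 mm above this. x from the open front to the column, z up. Column 106 mm along +x, 21 mm thick (foot 48 mm); arm and clamp reach from it to the tube, knobs 50 mm to each side; column top 164 mm up. Lens axis vertical, 30 mm along +x.
- lens (a point): Front lens, facing down, at the lower end of the white tube (39 mm thick there, 48 mm higher up), on the lens axis, 84 mm above the stand's underside, 72 mm above the base plate's top. Its axes are the head's, which may be clamped at any turn in the stand: -x points from the lens axis to the index nib.
- ring_grip (a point): Centre of the black knurled focus ring capping the tube, on the lens axis: a solid drum 59 mm across, from 194 to 231 mm above the stand's underside, this point at 212 mm. Gripped across its diameter from above, at any yaw. The 80 mm wide scale flange under it has its top 19 mm below this point. Its axes turn with it: -x points along the white line on its top.
- index (a point): Top of the raised black index nib on the scale flange, 8 mm long, with a white stripe, 36 mm out from the lens axis. The ring's white line must point at it.
- focus_ring (a joint): Turn of the focus ring in rad: 0 when its white line points at the index nib, growing anticlockwise seen from above; travel -1.2 to 2.0. It starts 0.6 to 1.5 and so has to be turned clockwise. It moves stiffly (about 0.1 N m) and stays where it is left.
- mouse: Bystander: black computer mouse, 105 x 60 x 34 mm; origin under its centre.
- io_plate: Bystander: flat sheet-steel connector plate with cut-outs, 160 x 44 x 6 mm, its length along its y axis; origin under its centre.
- heat_sink: Bystander: finned aluminium heat sink, 70 x 70 x 35 mm; origin under its centre.
- screwdriver: Bystander: screwdriver with a black handle, 190 mm long along its x axis, 26 mm thick; origin under its centre.
Things that resemble listed ones, but are neither listed nor needed, are in the scene too. Of the things like the part that bears board_grip, leave any that is pink or yellow; of the rest the larger one is meant.

How it is judged:
At the end, for the whole second after the job is handed in: The board lies flat on the base plate, chip within 10 mm of the lens axis, square to the plate within 0.17 rad (10 degrees), ports to the open front; the focus ring's white line is within 0.1 rad (6 degrees) of the index nib; all is released and at rest (horizontal distance between board_chip and lens below 0.01 m and angle between the x axis of board_grip and the x axis of stand, either way round below 0.17 rad and x of board_grip in the frame of stand below -0.06 m and z of board_grip in the frame of stand between 0.027 and 0.036 m and angle between board_grip's own z axis and vertical below 0.05 rad and value of joint focus_ring between -0.1 and 0.1 rad); the robot touches nothing.
It fails at once if the board knocks the microscope head (more than 3 N) (contact force between board and head above 3 N).
It fails at once if the board is dropped (it falls faster than 0.5 m/s out of the fingers) (contact force between the fingers and board below 0.1 N and linear speed of board above 0.5 m/s).
It fails at once if the mouse, connector plate, heat sink or screwdriver is moved more than 25 mm (distance of any of mouse, io_plate, heat_sink, screwdriver from where it was at the start of the episode above 0.025 m).
It also fails if it takes over 61 s, if anything falls off the work surface, if the arm or the gripper's body presses on something with over 40 N, if the wrist force passes 120 N, or if a joint passes its speed limit or range.

## Working session

There is one attempt and no reset: what is moved stays moved. The work goes in short steps, Python scripts to look and compute and a tool call to move; the robot and the scene stay as the last step left them, time stands still between calls to the robot, and variables do not carry over. Pictures are saved under pics/ and viewed, and the job is handed in when it is done.

Besides the shell and the picture viewer there is one more tool, called as name([rows], argument=value, ...), one row to a line, values as JSON. move_arm: Moves the arm, as the interface text tells. Its arguments: {"type":"object","properties":{"steps":{"type":"array","items":{"type":"array","items":{"type":"number"}}},"newtons":{"type":"number"}},"required":["steps"]}

```bash
ls; mkdir -p pics
python3 - <<'E'
from plant import manip
import cv2
o=manip.get_obs(); print(o, manip.hold_point_z)
import pickle
for n in ("side","top","wrist"):
    c=manip.calibration(n); print(n,c)
    im,d=manip.snapshot(n); cv2.imwrite(f"pics/{n}0.png",im); pickle.dump((im,d,c),open(f"{n}0.pkl","wb"))
E
```

```text
pics
{'t': 0.0, 'q': array([ 1.23279753,  0.68999603, -0.19452505,  1.56638122,  0.15727356,
        0.90252746, -0.21509628]), 'qd': array([-0.00168016, -0.00063721,  0.00104509, -0.00112677,  0.00080547,
       -0.00093674,  0.00042369]), 'joint_efforts': array([ 1.19860288e-03, -5.39613998e+01, -1.26646612e+00, -1.58544999e+01,
        9.00481129e-03,  9.52933158e-03, -1.32679693e-05]), 'eef_pos': array([ 0.2267716 , -0.58167759,  0.23046692]), 'ee_rot': array([ 9.82762116e-01,  1.84872116e-01, -2.34634066e-04, -9.31890308e-04]), 'contact_force': array([-0.47867768,  0.67818794, -0.81077673]), 'torque': array([-0.01555597,  0.04424166, -0.00126047]), 'gripper_width': 0.08560650650224363} 0.0187
side {'mtx': array([[516.86667681,   0.        , 320.81163091],
       [  0.        , 516.86667681, 195.05531346],
       [  0.        ,   0.        ,   1.        ]]), 'eye': array([0.12599396, 1.21825025, 1.36607637]), 'attitude': array([-0.10687524,  0.90696969, -0.4040526 ,  0.05220312])}
top {'mtx': array([[431.47582279,   0.        , 316.11289607],
       [  0.        , 431.47582279, 197.37155014],
       [  0.        ,   0.        ,   1.        ]]), 'eye': array([ 0.33946965, -0.09071717,  1.76155137]), 'attitude': array([-0.70528716,  0.70737446, -0.03354334,  0.03265329])}
wrist {'mtx': array([[283.62326089,   0.        , 323.1737985 ],
       [  0.        , 283.62326089, 201.99061889],
       [  0.        ,   0.        ,   1.        ]]), 'eye': array([ 0.29074422, -0.55768603,  0.37360692]), 'attitude': array([ 0.81826283, -0.55898967, -0.07643464,  0.11015545])}
```

View pics/top0.png

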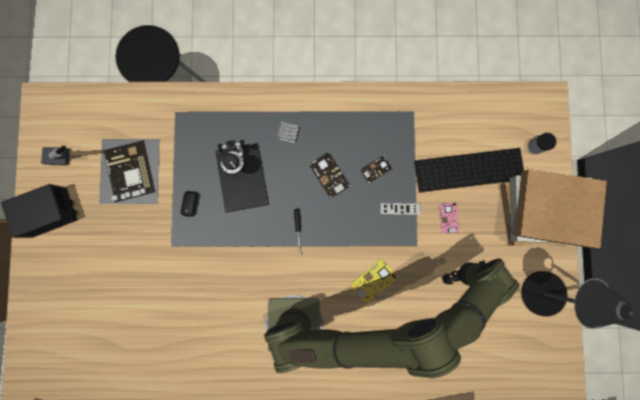

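View pics/side0.png

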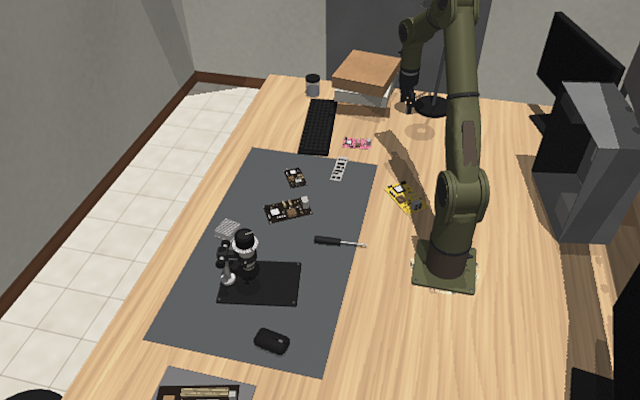

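View pics/wrist0.png

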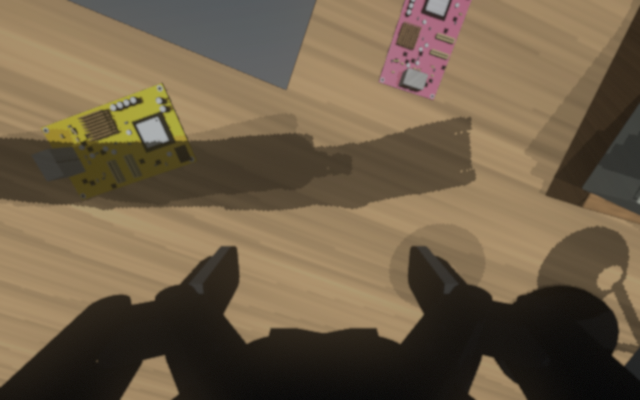

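```bash
cat > h.py <<'E'
import numpy as np, cv2, pickle
from scipy.spatial.transform import Rotation as R
def load(n): return pickle.load(open(n,"rb"))
def ray(c,u,v):
    p=np.array([(u-c["mtx"][0,2])/c["mtx"][0,0],(v-c["mtx"][1,2])/c["mtx"][1,1],1.])
    return R.from_quat(c["attitude"]).as_matrix()@p
def atz(c,u,v,z):
    d=ray(c,u,v); e=np.array(c["eye"]); return e+d*(z-e[2])/d[2]
def atd(c,u,v,dep): return np.array(c["eye"])+ray(c,u,v)*dep
def proj(c,P):
    p=R.from_quat(c["attitude"]).as_matrix().T@(np.array(P)-c["eye"]); p=c["mtx"]@p; return p[:2]/p[2]
def crop(im,x,y,w,h,s,f):
    cv2.imwrite(f,cv2.resize(im[y:y+h,x:x+w],None,fx=s,fy=s,interpolation=cv2.INTER_CUBIC))
E
python3 - <<'E'
from h import *
im,d,c=load("top0.pkl")
crop(im,200,120,200,100,4,"pics/topc.png")
im,d,c=load("side0.pkl")
crop(im,205,160,130,150,5 if 0 else 4,"pics/sidec.png")
E
```

```text
(no output)
```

View pics/topc.png

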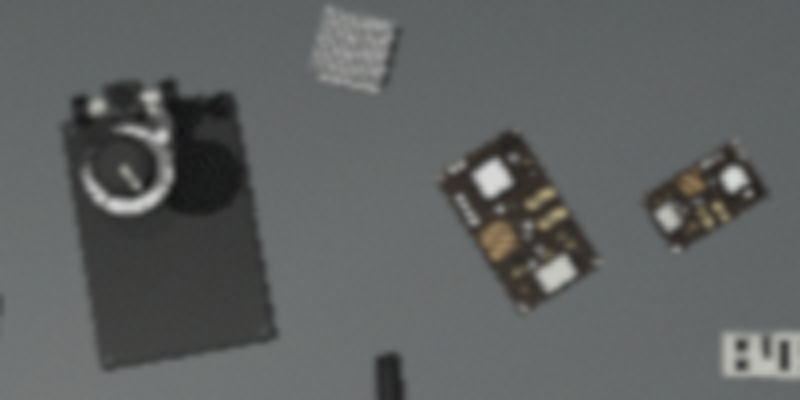

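View pics/sidec.png

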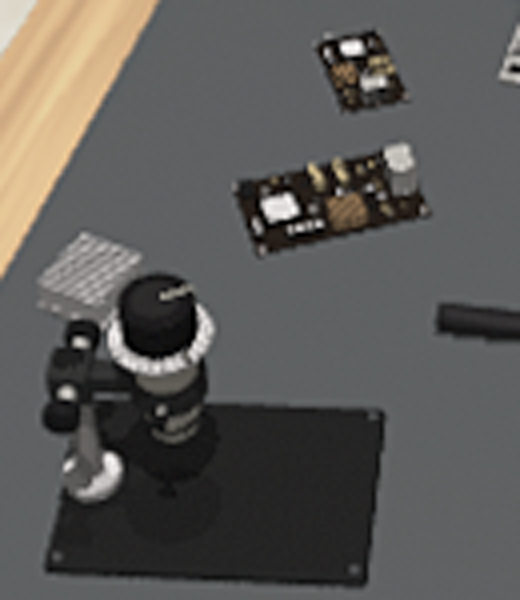

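Run:
```python
from h import *
im,d,c=load("top0.pkl")
def P(x,y,z): return atz(c,200+x/4,120+y/4,z)
cor=[P(*p,0.012) for p in [(68,125),(232,97),(275,337),(105,370)]]
print("plate",np.round(cor,4),np.mean(cor,0), [np.linalg.norm(cor[i]-cor[(i+1)%4]) for i in range(4)])
v=(cor[0]+cor[1])/2-(cor[2]+cor[3])/2; print("yaw x",np.degrees(np.arctan2(v[1],v[0])))
v=(cor[0]+cor[3])/2-(cor[1]+cor[2])/2; print("yaw y",np.degrees(np.arctan2(v[1],v[0]))-90)
bc=[P(*p,0.003) for p in [(437,180),(515,130),(600,262),(522,312)]]
print("board",np.round(bc,4),np.mean(bc,0),[np.linalg.norm(bc[i]-bc[(i+1)%4]) for i in range(4)])
v=(bc[0]+bc[1])/2-(bc[2]+bc[3])/2; print("yaw",np.degrees(np.arctan2(v[1],v[0])))
chip=P(492,177,.008); port=P(556,272,.037); print("chip",chip,"port",port,np.linalg.norm(chip-port)); v=chip-port; print(np.degrees(np.arctan2(v[1],v[0])))
ring=P(121,165,.231);print("ring",ring)
print("white line", P(121,165,.231),P(140,190,.231))
e=np.array(c["eye"])
for u,v in [(120,165),(492,177),(556,272),(300,250),(200,300),(125,207)]:
    uu,vv=int(200+u/4),int(120+v/4); print(u,v,np.round(atd(c,uu,vv,d[vv,uu]),4))
```

```text
plate [[0.6955 0.3139 0.012 ]
 [0.7243 0.1456 0.012 ]
 [0.4763 0.0995 0.012 ]
 [0.4432 0.2717 0.012 ]] [0.58481076 0.2076688  0.012     ] [np.float64(0.1707661321943636), np.float64(0.2522768038909177), np.float64(0.175361496836804), np.float64(0.2558204223846092)]
yaw x 10.004630964977464
yaw y 10.296787792284192
board [[ 0.6388 -0.0653  0.003 ]
 [ 0.6908 -0.146   0.003 ]
 [ 0.5532 -0.2324  0.003 ]
 [ 0.5019 -0.1521  0.003 ]] [ 0.59615738 -0.14894061  0.003     ] [np.float64(0.09602135580674266), np.float64(0.16252138648052436), np.float64(0.09533258165468889), np.float64(0.16206412682316695)]
yaw 32.25066329458115
chip [ 0.64087094 -0.12190397  0.008     ] port [ 0.5390445  -0.18532069  0.037     ] 0.12341516917504666
31.91432957262239
ring [0.6143758  0.21501739 0.231     ]
white line [0.6143758  0.21501739 0.231     ] [0.59164103 0.1976367  0.231     ]
120 165 [0.6148 0.2154 0.2336]
492 177 [ 0.6412 -0.1218  0.0122]
556 272 [ 0.5394 -0.1855  0.0343]
300 250 [ 0.5691  0.0759 -0.0013]
200 300 [0.5131 0.1744 0.0235]
125 207 [0.5851 0.2195 0.1921]
```

```bash
cat >> h.py <<'E'
def pose(o):
    M=R.from_quat(o["ee_rot"]).as_matrix()
    return np.array(o["eef_pos"]),M
def yaw(M): return np.degrees(np.arctan2(M[1,0],M[0,0]))
def down(y):
    y=np.radians(y); x=[np.cos(y),np.sin(y),0]; yy=[np.sin(y),-np.cos(y),0]
    return np.array([x,yy,[0,0,-1]]).T
def plan(o,tp,ty,fing,vmax=3.5,wmax=7.0,rows=None,direction=0):
    p,M=pose(o); y0=yaw(M); dy=(ty-y0+180)%360-180
    if direction>0 and dy<0: dy+=360
    if direction<0 and dy>0: dy-=360
    tp=np.array(tp,float)
    n=rows or max(1,int(np.ceil(max(np.linalg.norm(tp-p)*100/vmax,abs(dy)/wmax))))
    cp,cM=p,M; out=[]
    for i in range(n):
        np_=p+(tp-p)*(i+1)/n
        # level first row
        tM=down(y0+dy*(i+1)/n)
        s=np.round(cM.T@(np_-cp)*100,2)
        r=np.round(np.degrees(R.from_matrix(cM.T@tM).as_rotvec()),1)
        out.append([float(v) for v in s]+[float(v) for v in r]+[fing])
        cp=cp+cM@s/100; cM=cM@R.from_rotvec(np.radians(r)).as_matrix()
    while len(out)%5: out.append([0,0,0,0,0,0,fing])
    print("t",round(o["t"],2),"pos",np.round(p,4),"yaw",round(y0,1),"tilt",np.round(M[:,2],3),"q",np.round(o["q"],2),"F",np.round(o["contact_force"],1),"w",round(o["gripper_width"],4))
    for k in range(0,len(out),5): print(out[k:k+5])
E
python3 - <<'E'
from h import *
from plant import manip
plan(manip.get_obs(),(0.539,-0.1853,0.20),212.1,0,direction=1)
E
```

```text
t 0.15 pos [ 0.2268 -0.5819  0.2306] yaw 21.3 tilt [-0.001  0.001 -1.   ] q [ 1.23  0.69 -0.19  1.57  0.16  0.9  -0.22] F [-0.6  0.2 -0.1] w 0.0855
[[1.55, -0.91, 0.11, -0.1, 0.0, -6.8, 0], [1.65, -0.73, 0.11, 0.0, 0.0, -6.8, 0], [1.73, -0.52, 0.11, 0.0, 0.0, -6.8, 0], [1.77, -0.32, 0.11, 0.0, 0.0, -6.9, 0], [1.8, -0.1, 0.11, 0.0, 0.0, -6.8, 0]]
[[1.8, 0.12, 0.11, 0.0, 0.0, -6.8, 0], [1.77, 0.32, 0.11, 0.0, 0.0, -6.8, 0], [1.73, 0.54, 0.1, 0.0, 0.0, -6.8, 0], [1.64, 0.73, 0.11, 0.0, 0.0, -6.8, 0], [1.55, 0.92, 0.11, 0.0, 0.0, -6.8, 0]]
[[1.43, 1.1, 0.11, 0.0, 0.0, -6.9, 0], [1.28, 1.27, 0.11, 0.0, 0.0, -6.8, 0], [1.13, 1.41, 0.11, 0.0, 0.0, -6.8, 0], [0.95, 1.53, 0.11, -0.0, 0.0, -6.8, 0], [0.77, 1.63, 0.11, -0.0, 0.0, -6.8, 0]]
[[0.56, 1.71, 0.11, -0.0, 0.0, -6.8, 0], [0.36, 1.77, 0.11, -0.0, 0.0, -6.8, 0], [0.15, 1.79, 0.11, -0.0, 0.0, -6.9, 0], [-0.07, 1.8, 0.11, -0.0, 0.0, -6.8, 0], [-0.28, 1.78, 0.1, -0.0, 0.0, -6.8, 0]]
[[-0.5, 1.74, 0.11, -0.0, 0.0, -6.8, 0], [-0.69, 1.66, 0.11, -0.0, 0.0, -6.8, 0], [-0.88, 1.57, 0.11, -0.0, 0.0, -6.8, 0], [-1.07, 1.46, 0.11, -0.0, 0.0, -6.8, 0], [-1.23, 1.31, 0.11, -0.0, 0.0, -6.9, 0]]
[[-1.38, 1.17, 0.11, -0.0, 0.0, -6.8, 0], [-1.5, 0.98, 0.11, -0.0, -0.0, -6.8, 0], [-1.62, 0.81, 0.11, -0.0, -0.0, -6.8, 0], [0, 0, 0, 0, 0, 0, 0], [0, 0, 0, 0, 0, 0, 0]]
```

move_arm([
  [1.55,-0.9,0.1,0,0,-6.8,0],
  [1.65,-0.7,0.1,0,0,-6.8,0],
  [1.7,-0.5,0.1,0,0,-6.8,0],
  [1.8,-0.3,0.1,0,0,-6.8,0],
  [1.8,-0.1,0.1,0,0,-6.8,0],
])

```text
t: 0.57
eef_pos: [0.2835, -0.5113, 0.226]
ee_rot: [0.884, 0.467, -0.0, -0.0]
contact_force: [0.3, 0.8, -0.2]
gripper_width: 0.0857
```

Run:
```python
from h import *
from plant import manip
plan(manip.get_obs(),(0.539,-0.1853,0.20),212.1,0,direction=1)
```

```text
t 0.57 pos [ 0.2835 -0.5113  0.226 ] yaw 55.6 tilt [-0.  0. -1.] q [ 1.2   0.66 -0.36  1.69  0.29  0.85  0.11] F [ 0.3  0.8 -0.2] w 0.0857
[[1.8, 0.12, 0.11, -0.0, -0.0, -6.8, 0], [1.77, 0.33, 0.12, -0.0, -0.0, -6.8, 0], [1.72, 0.53, 0.11, -0.0, -0.0, -6.8, 0], [1.64, 0.74, 0.11, -0.0, -0.0, -6.8, 0], [1.55, 0.92, 0.12, -0.0, -0.0, -6.8, 0]]
[[1.42, 1.1, 0.11, -0.0, -0.0, -6.8, 0], [1.28, 1.27, 0.11, -0.0, -0.0, -6.8, 0], [1.13, 1.4, 0.12, -0.0, -0.0, -6.8, 0], [0.95, 1.53, 0.11, -0.0, -0.0, -6.8, 0], [0.76, 1.63, 0.11, -0.0, -0.0, -6.8, 0]]
[[0.57, 1.71, 0.12, -0.0, -0.0, -6.8, 0], [0.36, 1.77, 0.11, 0.0, -0.0, -6.8, 0], [0.14, 1.79, 0.11, 0.0, -0.0, -6.8, 0], [-0.06, 1.8, 0.12, 0.0, -0.0, -6.8, 0], [-0.28, 1.78, 0.11, 0.0, -0.0, -6.8, 0]]
[[-0.49, 1.73, 0.11, 0.0, -0.0, -6.8, 0], [-0.69, 1.67, 0.12, 0.0, -0.0, -6.8, 0], [-0.88, 1.57, 0.11, 0.0, -0.0, -6.8, 0], [-1.06, 1.45, 0.11, 0.0, -0.0, -6.9, 0], [-1.23, 1.32, 0.12, 0.0, -0.0, -6.8, 0]]
[[-1.38, 1.16, 0.11, 0.0, -0.0, -6.8, 0], [-1.5, 0.99, 0.11, 0.0, -0.0, -6.8, 0], [-1.61, 0.8, 0.12, 0.0, -0.0, -6.8, 0], [0, 0, 0, 0, 0, 0, 0], [0, 0, 0, 0, 0, 0, 0]]
```

move_arm([
  [1.8,0.1,0.1,0,0,-6.8,0],
  [1.8,0.3,0.1,0,0,-6.8,0],
  [1.7,0.5,0.1,0,0,-6.8,0],
  [1.65,0.7,0.1,0,0,-6.8,0],
  [1.55,0.9,0.1,0,0,-6.8,0],
])

```text
t: 0.98
eef_pos: [0.3381, -0.4402, 0.2211]
ee_rot: [0.709, 0.705, -0.0, -0.0]
contact_force: [0.8, -0.5, 1.0]
gripper_width: 0.0852
```

move_arm([
  [1.4,1.1,0.1,0,0,-6.8,0],
  [1.3,1.25,0.1,0,0,-6.8,0],
  [1.1,1.4,0.1,0,0,-6.8,0],
  [0.95,1.5,0.1,0,0,-6.8,0],
  [0.75,1.65,0.1,0,0,-6.8,0],
])

```text
t: 1.4
eef_pos: [0.3938, -0.3702, 0.2161]
ee_rot: [0.472, 0.881, -0.0, -0.0]
contact_force: [0.1, -0.8, -0.8]
gripper_width: 0.0856
```

move_arm([
  [0.6,1.7,0.1,0,0,-6.8,0],
  [0.35,1.75,0.1,0,0,-6.8,0],
  [0.15,1.8,0.1,0,0,-6.8,0],
  [-0.05,1.8,0.1,0,0,-6.8,0],
  [-0.3,1.8,0.1,0,0,-6.8,0],
])

```text
t: 1.82
eef_pos: [0.4496, -0.2995, 0.211]
ee_rot: [0.194, 0.981, -0.0, -0.0]
contact_force: [0.0, 0.4, -0.4]
gripper_width: 0.0855
```

Run:
```python
from h import *
from plant import manip
plan(manip.get_obs(),(0.539,-0.1853,0.20),212.1,0,direction=1)
```

```text
t 1.82 pos [ 0.4496 -0.2995  0.211 ] yaw 157.6 tilt [-0.001 -0.    -1.   ] q [ 0.98  0.72 -0.82  1.83  0.66  0.9   1.03] F [ 0.   0.4 -0.4] w 0.0855
[[-0.49, 1.75, 0.14, -0.0, -0.0, -6.8, 0], [-0.69, 1.67, 0.13, -0.0, -0.0, -6.8, 0], [-0.89, 1.58, 0.14, -0.0, -0.0, -6.8, 0], [-1.07, 1.47, 0.14, -0.0, -0.0, -6.8, 0], [-1.23, 1.32, 0.14, 0.0, -0.0, -6.9, 0]]
[[-1.39, 1.17, 0.13, 0.0, -0.0, -6.8, 0], [-1.51, 1.0, 0.14, 0.0, -0.0, -6.8, 0], [-1.62, 0.81, 0.14, 0.0, -0.0, -6.8, 0], [0, 0, 0, 0, 0, 0, 0], [0, 0, 0, 0, 0, 0, 0]]
```

move_arm([
  [-0.5,1.75,0.1,0,0,-6.8,0],
  [-0.7,1.65,0.1,0,0,-6.8,0],
  [-0.9,1.6,0.1,0,0,-6.8,0],
  [-1.05,1.45,0.1,0,0,-6.8,0],
  [-1.25,1.3,0.1,0,0,-6.8,0],
])

```text
t: 2.23
eef_pos: [0.5062, -0.229, 0.206]
ee_rot: [-0.101, 0.995, -0.0, -0.0]
contact_force: [0.2, -0.1, -0.4]
gripper_width: 0.0853
```

move_arm([
  [-1.4,1.2,0.1,0,0,-6.8,0],
  [-1.5,1.0,0.1,0,0,-6.8,0],
  [-1.6,0.8,0.1,0,0,-6.8,0],
  [0,0,0.5,0,0,0,0],
  [0,0,0.5,0,0,0,0],
])

```text
t: 2.65
eef_pos: [0.5398, -0.1862, 0.1928]
ee_rot: [-0.273, 0.962, 0.0, 0.0]
contact_force: [-0.3, -1.0, -0.3]
gripper_width: 0.0856
```

Run:
```python
from h import *
from plant import manip
o=manip.get_obs()
plan(o,(0.539,-0.1853,0.12),212.1,0)
c=manip.calibration("wrist"); im,d=manip.snapshot("wrist"); cv2.imwrite("pics/wrist1.png",im); pickle.dump((im,d,c),open("wrist1.pkl","wb"))
```

```text
t 2.65 pos [ 0.5398 -0.1862  0.1928] yaw -148.3 tilt [-0.  0. -1.] q [ 0.8   0.85 -1.02  1.75  0.84  1.04  1.59] F [-0.3 -1.  -0.3] w 0.0856
[[0.01, 0.04, 2.43, 0.0, 0.0, -0.1, 0], [0.01, 0.04, 2.42, 0.0, 0.0, -0.2, 0], [0.0, 0.04, 2.43, 0.0, 0.0, -0.1, 0], [0, 0, 0, 0, 0, 0, 0], [0, 0, 0, 0, 0, 0, 0]]
```

View pics/wrist1.png

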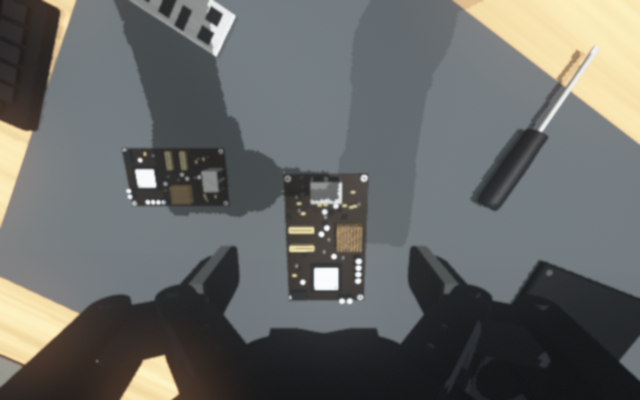

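Run:
```python
from h import *
im,d,c=load("wrist1.pkl")
crop(im,270,160,110,150,4,"pics/w1c.png")
```

```text
(no output)
```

View pics/w1c.png

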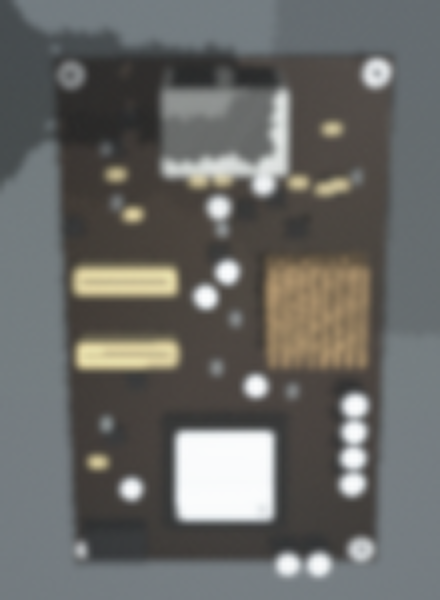

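Run:
```python
from h import *
im,d,c=load("wrist1.pkl")
p=atz(c,326.5,192.8,.037); q=atz(c,326.2,279,.008); print(p,q,np.linalg.norm((p-q)[:2]),np.degrees(np.arctan2(*(q-p)[1::-1])))
cs=[atz(c,270+x/4,160+y/4,.003) for x,y in [(55,57),(392,57),(375,562),(78,562)]]
print(np.round(cs,4),np.mean(cs,0)); v=cs[2]+cs[3]-cs[0]-cs[1]; print(np.degrees(np.arctan2(v[1],v[0])),np.linalg.norm(v)/2)
```

```text
[ 0.54324227 -0.18060657  0.037     ] [ 0.64680918 -0.11636648  0.008     ] 0.12187245877570438 31.81034247129907
[[ 0.5574 -0.231   0.003 ]
 [ 0.505  -0.146   0.003 ]
 [ 0.6504 -0.0546  0.003 ]
 [ 0.7028 -0.1397  0.003 ]] [ 0.60387708 -0.14282197  0.003     ]
32.13447718631388 0.17169921918979178
```

move_arm([
  [0,0,2.0,0,0,-0.4,0],
  [0,0,2.4,0,0,0,0],
  [0,0,2.4,0,0,0,0],
  [0,0,0,0,0,0,0],
  [0,0,0,0,0,0,0],
])

```text
t: 3.12
eef_pos: [0.538, -0.1881, 0.1244]
ee_rot: [-0.275, 0.961, 0.0, -0.002]
contact_force: [0.4, 0.1, 0.7]
gripper_width: 0.0856
```

Run:
```python
from h import *
from plant import manip
o=manip.get_obs()
plan(o,(0.539,-0.1853,0.12),212.1,0)
c=manip.calibration("wrist"); im,d=manip.snapshot("wrist"); crop(im,200,100,250,250,3 if 0 else 2,"pics/w2.png"); pickle.dump((im,d,c),open("wrist2.pkl","wb"))
M=pose(o)[1]; print("cam in tool",M.T@(c["eye"]-o["eef_pos"]))
c=manip.calibration("top"); im,d=manip.snapshot("top"); crop(im,280,120,120,100,5,"pics/t2.png"); pickle.dump((im,d,c),open("top2.pkl","wb"))
```

```text
t 3.12 pos [ 0.538  -0.1881  0.1244] yaw -148.0 tilt [-0.003 -0.001 -1.   ] q [ 0.77  0.94 -0.95  1.8   0.95  0.94  1.51] F [0.4 0.1 0.7] w 0.0856
[[-0.23, 0.19, 0.44, 0.1, -0.2, -0.1, 0], [0, 0, 0, 0, 0, 0, 0], [0, 0, 0, 0, 0, 0, 0], [0, 0, 0, 0, 0, 0, 0], [0, 0, 0, 0, 0, 0, 0]]
cam in tool [ 0.066269   -0.00074957 -0.14306077]
```

View pics/w2.png

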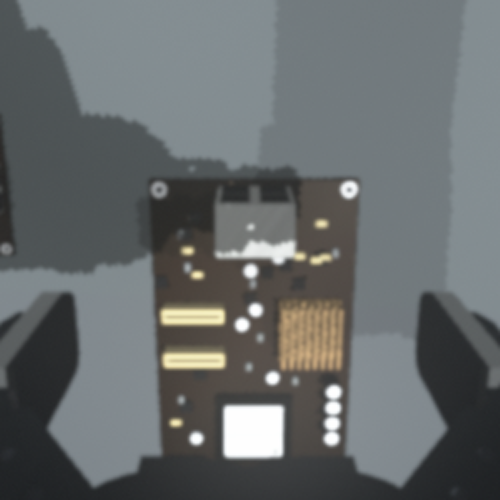

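View pics/t2.png

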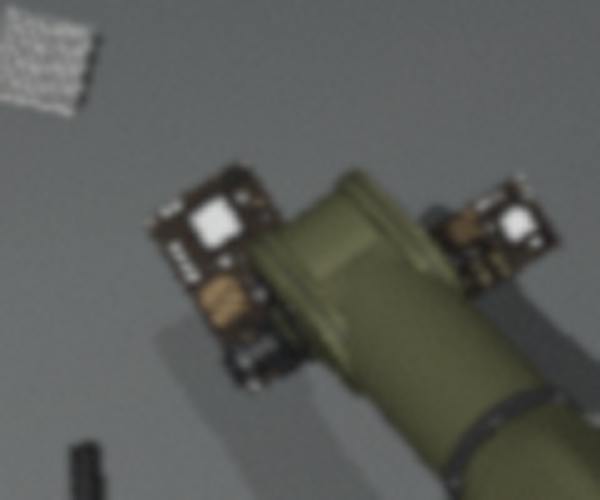

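Run:
```python
from h import *
im,d,c=load("wrist2.pkl")
g=lambda x,y,z: atz(c,200+x/2,100+y/2,z)
p=g(255.5,230,.037); q=g(253,431,.008); print(p,q,np.linalg.norm((p-q)[:2]),np.degrees(np.arctan2(*(q-p)[1::-1])))
a,b=g(150,179,.003),g(358,179,.003); print(a,b,(a+b)/2,np.linalg.norm(a-b))
for x,y in[(255,230),(190,280),(253,431),(60,220)]:
    print(np.round(atd(c,200+x/2,100+y/2,d[100+y//2,200+x//2]),4))
# front edge at -15mm? from grip
```

```text
[ 0.54350602 -0.18077239  0.037     ] [ 0.64690314 -0.1166503   0.008     ] 0.12166596527659726 31.805266336302743
[ 0.55748264 -0.23083928  0.003     ] [ 0.50490901 -0.14649064  0.003     ] [ 0.53119583 -0.18866496  0.003     ] 0.09939155122967926
[ 0.5429 -0.1815  0.0398]
[ 0.5907 -0.1888  0.0066]
[ 0.6446 -0.1181  0.0116]
[ 0.5986 -0.258   0.0028]
```

Run:
```python
from h import *
from plant import manip
o=manip.get_obs()
plan(o,(0.5415,-0.183,0.01),212,0,vmax=2.5)
```

```text
t 3.22 pos [ 0.5401 -0.1873  0.1265] yaw -148.0 tilt [ 0.002 -0.    -1.   ] q [ 0.76  0.94 -0.95  1.8   0.95  0.94  1.51] F [0.4 1.  0.5] w 0.0853
[[-0.07, 0.06, 2.33, -0.1, 0.1, 0.0, 0], [-0.07, 0.06, 2.33, 0.0, -0.0, 0.0, 0], [-0.07, 0.05, 2.33, 0.0, -0.0, 0.0, 0], [-0.07, 0.06, 2.33, 0.0, -0.0, 0.0, 0], [-0.07, 0.06, 2.33, 0.0, -0.0, 0.0, 0]]
```

move_arm([
  [-0.1,0.05,2.3,0,0,0,0],
  [-0.1,0.05,2.3,0,0,0,0],
  [-0.1,0.05,2.3,0,0,0,0],
  [-0.05,0.05,2.3,0,0,0,0],
  [0,0.05,1.2,0,0,0,0],
])

```text
t: 3.63
eef_pos: [0.5413, -0.1833, 0.0206]
ee_rot: [-0.276, 0.961, -0.0, -0.0]
contact_force: [0.4, -0.2, 0.3]
gripper_width: 0.0852
```

move_arm([
  [0,0,0.4,0,0,0,0],
  [0,0,0.3,0,0,0,0],
  [0,0,0,0,0,0,0],
  [0,0,0,0,0,0,0],
  [0,0,0,0,0,0,0],
])

```text
t: 4.05
eef_pos: [0.5422, -0.183, 0.0155]
ee_rot: [-0.276, 0.961, -0.0, 0.001]
contact_force: [-0.7, -0.1, -0.2]
gripper_width: 0.0856
```

Run:
```python
from h import *
from plant import manip
o=manip.get_obs()
plan(o,(0.5415,-0.183,0.01),212,0,vmax=2.5)
c=manip.calibration("wrist"); im,d=manip.snapshot("wrist"); crop(im,200,100,250,250,2,"pics/w3.png")
```

```text
t 4.05 pos [ 0.5422 -0.183   0.0155] yaw -147.9 tilt [ 0.002 -0.    -1.   ] q [ 0.7   1.09 -0.82  1.84  1.15  0.79  1.35] F [-0.7 -0.1 -0.2] w 0.0856
[[0.06, 0.03, 0.55, -0.1, 0.1, 0.1, 0], [0, 0, 0, 0, 0, 0, 0], [0, 0, 0, 0, 0, 0, 0], [0, 0, 0, 0, 0, 0, 0], [0, 0, 0, 0, 0, 0, 0]]
```

View pics/w3.png

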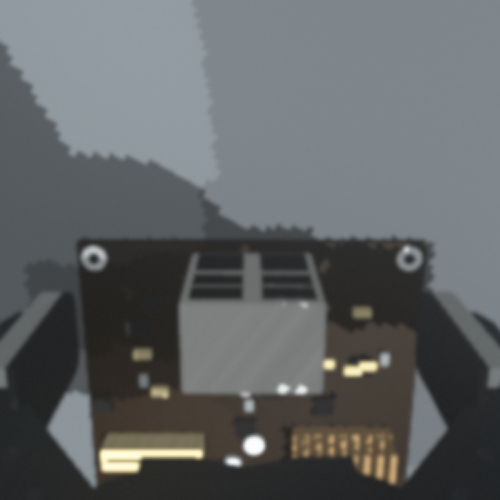

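move_arm([
  [0,0,0.5,0,0,0,0],
  [0,0,0,0,0,0,0],
  [0,0,0,0,0,0,1],
  [0,0,0,0,0,0,1],
  [0,0,0,0,0,0,1],
], newtons=80)

```text
t: 4.52
eef_pos: [0.5413, -0.1828, 0.0093]
ee_rot: [-0.277, 0.961, 0.0, 0.0]
contact_force: [-0.1, -0.8, -0.4]
gripper_width: 0.052
```

move_arm([
  [0,0,0,0,0,0,1],
  [0,0,0,0,0,0,1],
  [0,0,0,0,0,0,1],
  [0,0,0,0,0,0,1],
  [0,0,0,0,0,0,1],
])

```text
t: 4.93
eef_pos: [0.5416, -0.1827, 0.0096]
ee_rot: [-0.277, 0.961, -0.0, 0.0]
contact_force: [-0.4, 0.5, 4.5]
gripper_width: 0.0328
```

Run:
```python
from h import *
from plant import manip
o=manip.get_obs()
plan(o,(0.5415,-0.183,0.01),212,0,vmax=2.5)
c=manip.calibration("wrist"); im,d=manip.snapshot("wrist"); crop(im,200,100,250,250,2,"pics/w4.png")
```

```text
t 4.93 pos [ 0.5416 -0.1827  0.0096] yaw -147.9 tilt [ 0.001 -0.    -1.   ] q [ 0.69  1.1  -0.82  1.84  1.16  0.78  1.35] F [-0.4  0.5  4.5] w 0.0328
[[0.03, -0.02, -0.04, -0.0, 0.0, 0.1, 0], [0, 0, 0, 0, 0, 0, 0], [0, 0, 0, 0, 0, 0, 0], [0, 0, 0, 0, 0, 0, 0], [0, 0, 0, 0, 0, 0, 0]]
```

View pics/w4.png

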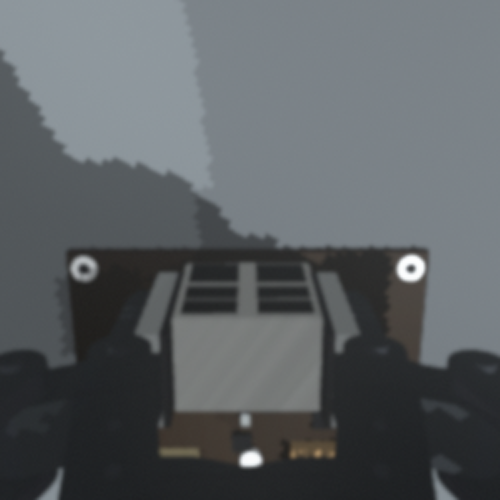

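Run:
```python
from h import *
im,d,c=load("side0.pkl")
g=lambda x,y,z: atz(c,205+x/4,160+y/4,z)
print("plate",[np.round(g(*p,.012),4) for p in [(385,408),(365,585),(47,572)]])
a,b,e=g(385,408,.012),g(365,585,.012),g(47,572,.012); print((a+e)/2, np.linalg.norm(a-b),np.linalg.norm(b-e),np.degrees(np.arctan2(*(e-b)[1::-1])))
print("ring",g(160,291,.231),"chip",g(280,207,.008),"port",g(400,153,.037))
```

```text
plate [array([0.4772, 0.1043, 0.012 ]), array([0.4444, 0.2848, 0.012 ]), array([0.6945, 0.3311, 0.012 ])]
[0.58586155 0.21774605 0.012     ] 0.18344795620700452 0.2544091066864332 10.489396781791704
ring [0.61794925 0.21128029 0.231     ] chip [ 0.64124028 -0.11724008  0.008     ] port [ 0.5407969  -0.18623427  0.037     ]
```

move_arm([
  [0,0,-0.3,0,0,0,1],
  [0,0,-1.0,0,0,0,1],
  [0,0,-2.0,0,0,0,1],
  [0,0,-2.5,0,0,0,1],
  [0,0,-2.5,0,0,0,1],
])

```text
t: 5.4
eef_pos: [0.5404, -0.1827, 0.0931]
ee_rot: [-0.277, 0.961, 0.0, -0.001]
contact_force: [0.3, -0.4, -1.2]
gripper_width: 0.0329
```

Run:
```python
from h import *
from plant import manip
o=manip.get_obs()
c=manip.calibration("side"); im,d=manip.snapshot("side"); crop(im,200,130,170,150,4,"pics/s1.png")
plan(o,(0.42,0.06,0.10),190.2,1,vmax=3)
```

```text
t 5.4 pos [ 0.5404 -0.1827  0.0931] yaw -147.9 tilt [-0.002  0.    -1.   ] q [ 0.74  0.98 -0.91  1.82  1.    0.89  1.46] F [ 0.3 -0.4 -1.2] w 0.0329
[[-0.27, 2.7, -0.07, 0.1, -0.1, 2.2, 1], [-0.17, 2.7, -0.07, -0.0, 0.0, 2.2, 1], [-0.06, 2.71, -0.07, -0.0, 0.0, 2.2, 1], [0.04, 2.71, -0.07, -0.0, 0.0, 2.2, 1], [0.14, 2.7, -0.07, -0.0, 0.0, 2.2, 1]]
[[0.25, 2.7, -0.07, -0.0, 0.0, 2.2, 1], [0.35, 2.69, -0.07, -0.0, 0.0, 2.1, 1], [0.45, 2.67, -0.07, -0.0, 0.0, 2.2, 1], [0.56, 2.65, -0.07, -0.0, 0.0, 2.2, 1], [0.65, 2.63, -0.07, -0.0, 0.0, 2.2, 1]]
```

View pics/s1.png

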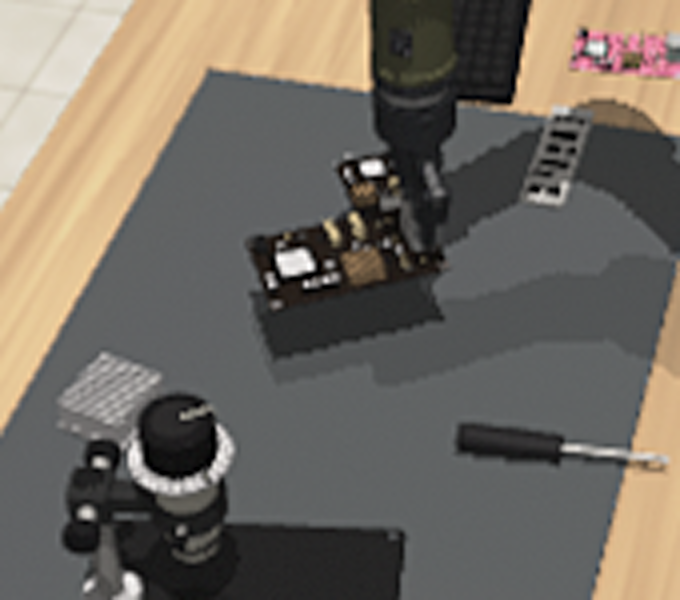

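move_arm([
  [-0.3,2.7,-0.05,0,0,2.2,1],
  [-0.2,2.7,-0.05,0,0,2.2,1],
  [-0.1,2.7,-0.05,0,0,2.2,1],
  [0,2.7,-0.05,0,0,2.2,1],
  [0.1,2.7,-0.05,0,0,2.2,1],
])

```text
t: 5.87
eef_pos: [0.482, -0.06, 0.0952]
ee_rot: [-0.182, 0.983, -0.0, -0.0]
contact_force: [0.7, 0.2, -2.1]
gripper_width: 0.0329
```

move_arm([
  [0.2,2.7,0,0,0,2.2,1],
  [0.35,2.7,0,0,0,2.2,1],
  [0.45,2.7,0,0,0,2.2,1],
  [0.55,2.65,0,0,0,2.2,1],
  [0.65,2.6,0,0,0,2.1,1],
])

```text
t: 6.28
eef_pos: [0.4226, 0.062, 0.0952]
ee_rot: [-0.088, 0.996, -0.0, 0.0]
contact_force: [1.0, 0.3, -2.0]
gripper_width: 0.0328
```

Run:
```python
from h import *
from plant import manip
o=manip.get_obs()
plan(o,(0.42,0.179,0.05),190.2,1,vmax=3)
```

```text
t 6.28 pos [0.4226 0.062  0.0952] yaw -169.9 tilt [ 0. -0. -1.] q [ 0.21  0.82 -0.77  2.24  1.19  0.58  0.25] F [ 1.   0.3 -2. ] w 0.0328
[[-0.36, 2.31, 0.9, -0.0, 0.0, -0.0, 1], [-0.36, 2.32, 0.91, -0.0, 0.0, -0.0, 1], [-0.35, 2.31, 0.9, -0.0, 0.0, -0.1, 1], [-0.37, 2.31, 0.9, -0.0, 0.0, 0.0, 1], [-0.36, 2.32, 0.91, -0.0, 0.0, -0.0, 1]]
```

move_arm([
  [-0.2,1.8,1.6,0,0,0,1],
  [-0.3,2.3,1.5,0,0,0,1],
  [-0.4,2.5,1.0,0,0,0,1],
  [-0.4,2.5,0.3,0,0,0,1],
  [-0.4,2.5,0.1,0,0,0,1],
])

```text
t: 6.7
eef_pos: [0.4189, 0.1791, 0.0492]
ee_rot: [-0.089, 0.996, -0.0, -0.001]
contact_force: [0.8, -1.2, -0.5]
gripper_width: 0.033
```

Run:
```python
from h import *
from plant import manip
o=manip.get_obs()
plan(o,(0.4998,0.1936,0.045),190.2,1,vmax=2)
c=manip.calibration("top"); im,d=manip.snapshot("top"); crop(im,200,120,150,110,5,"pics/t3.png"); pickle.dump((im,d,c),open("top3.pkl","wb"))
c=manip.calibration("side"); im,d=manip.snapshot("side"); crop(im,190,190,160,130,5,"pics/s3.png"); pickle.dump((im,d,c),open("side3.pkl","wb"))
```

```text
t 6.7 pos [0.4189 0.1791 0.0492] yaw -169.8 tilt [-0.001 -0.001 -1.   ] q [-0.07  0.93 -0.74  2.18  1.3   0.6  -0.06] F [ 0.8 -1.2 -0.5] w 0.033
[[-1.64, -0.0, 0.08, -0.0, -0.1, 0.0, 1], [-1.65, -0.0, 0.09, -0.0, 0.0, 0.0, 1], [-1.64, -0.0, 0.08, -0.0, 0.0, 0.0, 1], [-1.64, -0.0, 0.09, -0.0, 0.0, 0.0, 1], [-1.65, -0.01, 0.08, -0.0, 0.0, 0.0, 1]]
```

View pics/t3.png

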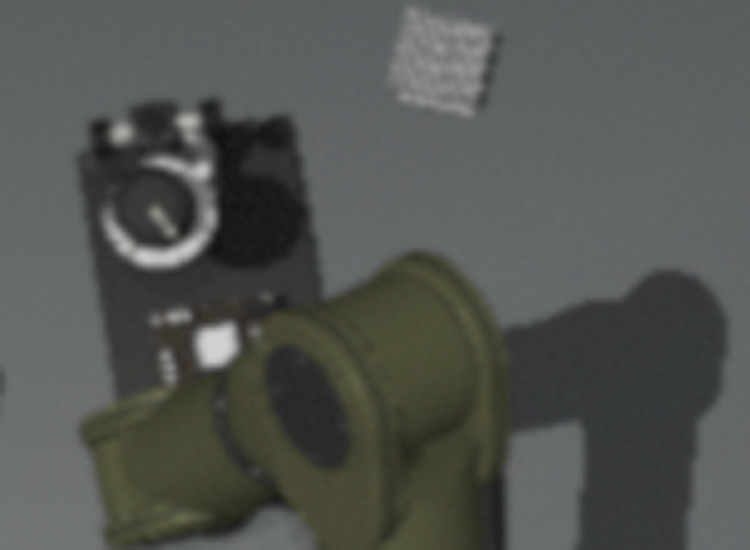

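View pics/s3.png

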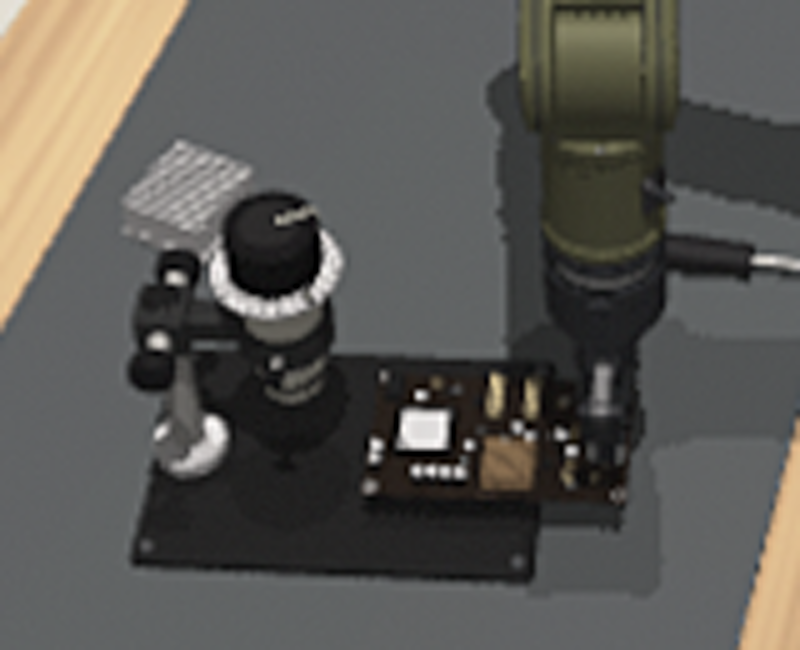

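Run:
```python
from h import *
_,_,c=load("top3.pkl"); T=np.array([.4189,.1791])
g=lambda x,y,z: atz(c,200+x/5,120+y/5,z)
ch=g(217,344,.0476); print("top chip",ch, "rel tcp",ch[:2]-T,np.linalg.norm(ch[:2]-T),np.degrees(np.arctan2(*(ch[:2]-T)[::-1])))
print("ring",g(151,203,.231))
_,_,c=load("side3.pkl")
g=lambda x,y,z: atz(c,190+x/5,190+y/5,z)
ch=g(424,429,.0476); print("side chip",ch,"rel",np.linalg.norm(ch[:2]-T),np.degrees(np.arctan2(*(ch[:2]-T)[::-1])))
print("ring",g(274,225,.231))
# tube lower end centre at z=.084, left/right edges
print("plate corners side",[g(*p,.012) for p in [(133,567),(532,580)]])
# predicted lens pixel
for L in [(.6145,.214,.084),(.6145,.214,.193),(.6145,.214,.231)]:
    print((proj(c,L)-190)*5)
_,_,c=load("top3.pkl")
for L in [(.6145,.214,.193),(.6145,.214,.231)]: print((proj(c,L)-[200,120])*5)
```

```text
top chip [0.53569964 0.19737202 0.0476    ] rel tcp [0.11679964 0.01827202] 0.11822022617011987 8.891230446678577
ring [0.61673929 0.21523374 0.231     ]
side chip [0.5363555 0.2101027 0.0476   ] rel 0.12147823200934205 14.786146155316363
ring [0.61530591 0.22036068 0.231     ]
plate corners side [array([0.69438381, 0.33270488, 0.012     ]), array([0.44414771, 0.28379779, 0.012     ])]
[302.79392708 375.79807981]
[285.30852095 260.52767322]
[278.83178441 217.83057781]
[162.8131481 215.2159357]
[152.66993316 206.07521494]
```

move_arm([
  [-1.6,0,0.3,0,0,0,1],
  [-1.6,0,0.2,0,0,0,1],
  [-1.7,0,0.1,0,0,0,1],
  [-1.7,0,0,0,0,0,1],
  [-1.5,0,0,0,0,0,1],
])

```text
t: 7.22
eef_pos: [0.5003, 0.1918, 0.044]
ee_rot: [-0.088, 0.996, -0.0, 0.0]
contact_force: [0.1, -0.4, -1.7]
gripper_width: 0.0329
```

Run:
```python
from h import *
from plant import manip
o=manip.get_obs()
plan(o,(0.4998,0.1936,0.0225),190.2,1,vmax=2)
c=manip.calibration("side"); im,d=manip.snapshot("side"); crop(im,190,190,160,130,5,"pics/s4.png"); pickle.dump((im,d,c),open("side4.pkl","wb"))
c=manip.calibration("wrist"); im,d=manip.snapshot("wrist"); cv2.imwrite("pics/w5.png",im)
```

```text
t 7.22 pos [0.5003 0.1918 0.044 ] yaw -169.8 tilt [ 0.    -0.001 -1.   ] q [-0.01  0.99 -0.78  1.94  1.11  0.71  0.25] F [ 0.1 -0.4 -1.7] w 0.0329
[[0.01, 0.1, 1.07, -0.0, -0.0, -0.0, 1], [0.0, 0.09, 1.08, -0.0, -0.0, -0.0, 1], [0, 0, 0, 0, 0, 0, 1], [0, 0, 0, 0, 0, 0, 1], [0, 0, 0, 0, 0, 0, 1]]
```

View pics/s4.png

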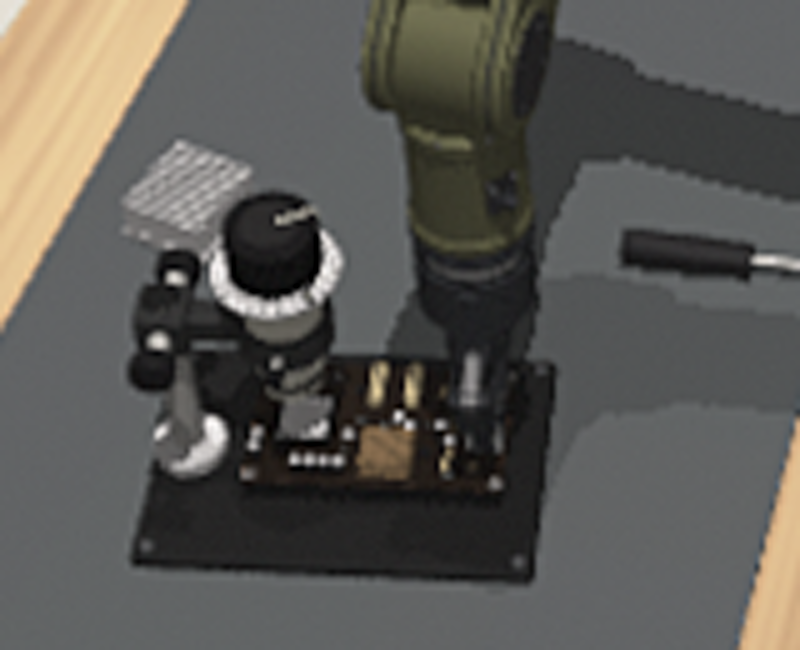

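View pics/w5.png

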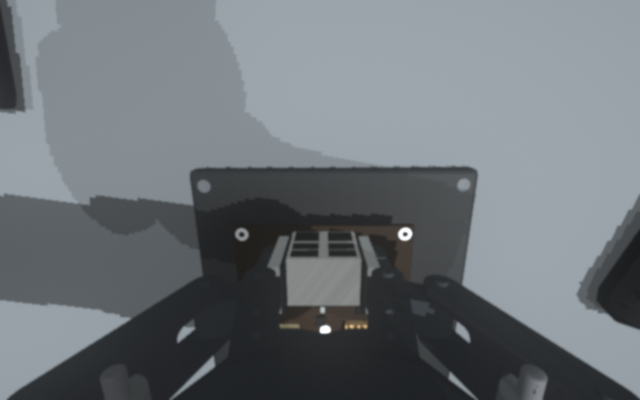

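Run:
```python
from h import *
from plant import manip
c=manip.calibration("wrist"); o=manip.get_obs(); p,M=pose(o)
def t(u,v,z): return np.round((M.T@(atz(c,u,v,z)-p))*1000,1)
print("plate corners",t(193,169,.012),t(476,169,.012)); print("plate holes",t(204,186,.012),t(463,185,.012))
zb=p[2]-.0096+.003
print("board holes",t(242,234,zb),t(405,233,zb),"edge",t(323,225,zb))
_,_,c=load("side4.pkl")
# board corners side far/near front
g=lambda x,y,z: atz(c,190+x/5,190+y/5,z)
print("chip side",g(305,417,zb+.005))
```

```text
plate corners [ 39.  -81.   31.9] [39.  94.5 31.9]
plate holes [ 28.3 -75.4  31.9] [28.9 87.8 32. ]
board holes [  6.  -46.1   6.6] [ 6.6 45.9  6.6] edge [11.4 -0.4  6.6]
chip side [0.61715869 0.21446797 0.04240039]
```

move_arm([
  [0.1,0.3,0.3,0,0,0,1],
  [0,0.25,0.3,0,0,0,1],
  [0,0,0.3,0,0,0,1],
  [0,0,0.2,0,0,0,1],
  [0,0,0,0,0,0,1],
])

```text
t: 7.73
eef_pos: [0.4964, 0.1973, 0.0322]
ee_rot: [-0.089, 0.996, -0.001, -0.001]
contact_force: [-0.8, -0.1, -0.8]
gripper_width: 0.0326
```

Run:
```python
from h import *
from plant import manip
o=manip.get_obs()
plan(o,(0.4998,0.1936,0.0225),190.2,1,vmax=2)
c=manip.calibration("wrist"); im,d=manip.snapshot("wrist"); crop(im,170,150,330,150,2,"pics/w6.png"); pickle.dump((im,d,c,o),open("w6.pkl","wb"))
```

```text
t 7.73 pos [0.4964 0.1973 0.0322] yaw -169.7 tilt [-0.001 -0.001 -1.   ] q [-0.03  1.01 -0.76  1.95  1.14  0.7   0.22] F [-0.8 -0.1 -0.8] w 0.0326
[[-0.27, -0.43, 0.97, -0.1, -0.1, 0.1, 1], [0, 0, 0, 0, 0, 0, 1], [0, 0, 0, 0, 0, 0, 1], [0, 0, 0, 0, 0, 0, 1], [0, 0, 0, 0, 0, 0, 1]]
```

View pics/w6.png

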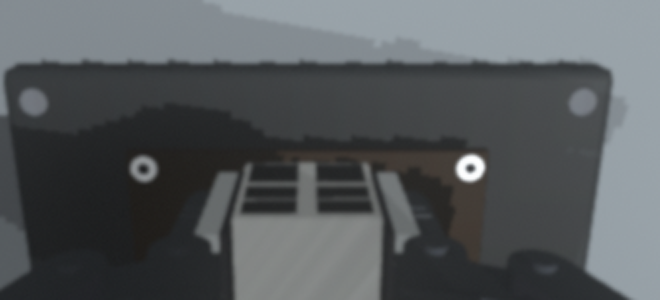

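Run:
```python
from h import *
_,_,c,o=load("w6.pkl"); p,M=pose(o)
def t(x,y,z): return np.round((M.T@(atz(c,170+x/2,150+y/2,z)-p))*1000,1)
zb=p[2]-.0096+.003
print("plate",t(6,66,.012),t(612,66,.012),t(33,102,.012),t(582,102,.012))
print("board",t(144,168,zb),t(470,168,zb),t(307,150,zb))
```

```text
plate [ 32.6 -88.4  20.3] [32.6 89.3 20.2] [ 21.6 -81.8  20.3] [21.7 81.9 20.2]
board [  6.  -46.1   6.7] [ 6.1 46.   6.6] [11.4 -0.1  6.6]
```

move_arm([
  [-0.2,0,0.2,0,0,0,1],
  [-0.15,0,0.2,0,0,0,1],
  [0,0,0.2,0,0,0,1],
  [0,0,0.1,0,0,0,1],
  [0,0,0,0,0,0,1],
])

```text
t: 8.2
eef_pos: [0.5006, 0.1981, 0.0255]
ee_rot: [-0.089, 0.996, -0.0, -0.0]
contact_force: [0.1, -0.2, -1.6]
gripper_width: 0.0326
```

Run:
```python
from h import *
from plant import manip
o=manip.get_obs()
plan(o,(0.5,0.1975,0.0218),190.2,1,vmax=2)
c=manip.calibration("wrist"); im,d=manip.snapshot("wrist"); crop(im,170,150,330,150,2,"pics/w7.png"); pickle.dump((im,d,c,o),open("w7.pkl","wb"))
```

```text
t 8.2 pos [0.5006 0.1981 0.0255] yaw -169.8 tilt [-0. -0. -1.] q [-0.03  1.02 -0.75  1.94  1.15  0.69  0.22] F [ 0.1 -0.2 -1.6] w 0.0326
[[0.07, -0.05, 0.37, -0.0, -0.0, -0.0, 1], [0, 0, 0, 0, 0, 0, 1], [0, 0, 0, 0, 0, 0, 1], [0, 0, 0, 0, 0, 0, 1], [0, 0, 0, 0, 0, 0, 1]]
```

View pics/w7.png

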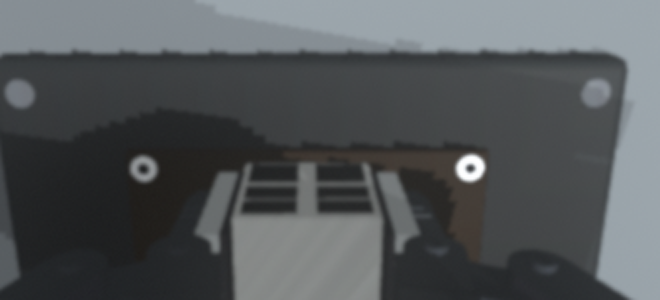

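move_arm([
  [0,0,0.1,0,0,0,1],
  [0,0,0.1,0,0,0,1],
  [0,0,0.1,0,0,0,1],
  [0,0,0.05,0,0,0,1],
  [0,0,0,0,0,0,1],
])

```text
t: 8.67
eef_pos: [0.5006, 0.1983, 0.0221]
ee_rot: [-0.089, 0.996, -0.0, -0.0]
contact_force: [1.0, -0.8, -1.4]
gripper_width: 0.0327
```

Run:
```python
from h import *
_,_,c,o=load("w7.pkl"); p,M=pose(o)
def t(x,y,z): return np.round((M.T@(atz(c,170+x/2,150+y/2,z)-p))*1000,1)
zb=p[2]-.0096+.003
print("plate",t(307,55,.012),t(20,94,.012),t(596,94,.012))
print("board",t(144,168,zb),t(470,168,zb),t(307,150,zb))
```

```text
plate [37.1 -0.1 13.5] [ 25.9 -81.9  13.5] [25.9 82.2 13.5]
board [  6.  -46.1   6.6] [ 6.  45.9  6.6] [11.4 -0.1  6.6]
```

move_arm([
  [0,0,0.05,0,0,0,1],
  [0,0,0.05,0,0,0,1],
  [0,0,0,0,0,0,1],
  [0,0,0,0,0,0,1],
  [0,0,0,0,0,0,1],
])

```text
t: 9.08
eef_pos: [0.5007, 0.1984, 0.0216]
ee_rot: [-0.089, 0.996, -0.0, 0.0]
contact_force: [-0.9, -1.2, 4.4]
gripper_width: 0.0331
```

move_arm([
  [0,0,0.02,0,0,0,1],
  [0,0,0,0,0,0,0.5],
  [0,0,0,0,0,0,0.3],
  [0,0,0,0,0,0,0.1],
  [0,0,0,0,0,0,0],
])

```text
t: 9.5
eef_pos: [0.5008, 0.1984, 0.0209]
ee_rot: [-0.089, 0.996, 0.0, -0.0]
contact_force: [-0.4, -0.0, -0.0]
gripper_width: 0.0773
```

move_arm([
  [0,0,0,0,0,0,0],
  [0,0,0,0,0,0,0],
  [0,0,-1,0,0,0,0],
  [0,0,-2.0,0,0,0,0],
  [0,0,-2.0,0,0,0,0],
])

```text
t: 9.92
eef_pos: [0.5001, 0.1982, 0.0718]
ee_rot: [-0.089, 0.996, -0.0, -0.001]
contact_force: [0.1, 0.4, 0.6]
gripper_width: 0.0852
```

Run:
```python
from h import *
from plant import manip
o=manip.get_obs()
plan(o,(0.43,0.186,0.30),190.2,0)
c=manip.calibration("side"); im,d=manip.snapshot("side"); crop(im,190,190,160,130,5,"pics/s5.png"); pickle.dump((im,d,c),open("side5.pkl","wb"))
c=manip.calibration("wrist"); im,d=manip.snapshot("wrist"); crop(im,170,150,330,250,2,"pics/w8.png"); pickle.dump((im,d,c,o),open("w8.pkl","wb"))
```

```text
t 9.92 pos [0.5001 0.1982 0.0718] yaw -169.8 tilt [-0.001 -0.001 -1.   ] q [-0.    0.96 -0.81  1.93  1.04  0.76  0.3 ] F [0.1 0.4 0.6] w 0.0852
[[1.02, 0.01, -3.26, -0.0, -0.1, 0.0, 0], [1.02, 0.0, -3.26, -0.0, 0.0, 0.0, 0], [1.01, 0.01, -3.26, -0.0, 0.0, 0.0, 0], [1.02, 0.0, -3.26, -0.0, 0.0, 0.0, 0], [1.02, 0.01, -3.26, -0.0, 0.0, 0.0, 0]]
[[1.01, 0.0, -3.26, -0.0, 0.0, 0.0, 0], [1.02, 0.01, -3.26, -0.0, 0.0, 0.0, 0], [0, 0, 0, 0, 0, 0, 0], [0, 0, 0, 0, 0, 0, 0], [0, 0, 0, 0, 0, 0, 0]]
```

View pics/s5.png

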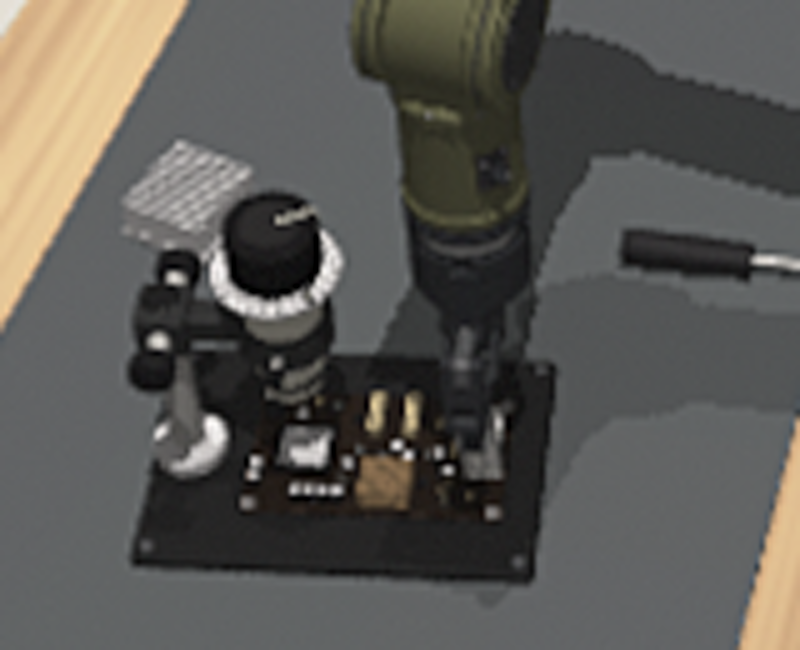

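View pics/w8.png

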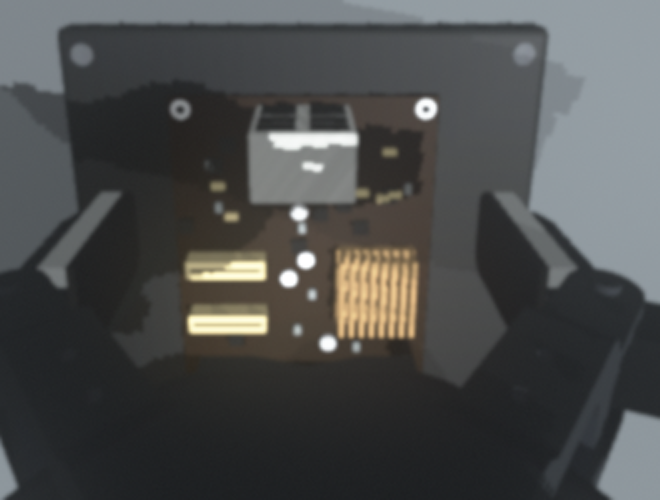

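Run:
```python
from h import *
_,_,c=load("side5.pkl")
g=lambda x,y,z: atz(c,190+x/5,190+y/5,z)
a,b,e=[g(*p,.012) for p in [(133,568),(533,581),(555,362)]]
o=(a+e)/2; x=(a-b)/np.linalg.norm(a-b); y=(b-e)/np.linalg.norm(b-e)
ch=g(307,445,.020); print((ch-o)@x,(ch-o)@y,np.linalg.norm(a-b),np.linalg.norm(b-e), ch)
```

```text
0.029829148747632744 -0.005925815004074397 0.255513903007516 0.18137772984253023 [0.61626192 0.21966913 0.02      ]
```

move_arm([
  [0,0,-3.5,0,0,0,0],
  [0,0,-4.1,0,0,0,0],
  [0,0,-4.1,0,0,0,0],
  [0,0,-4.1,0,0,0,0],
  [0,0,-4.1,0,0,0,0],
])

```text
t: 10.43
eef_pos: [0.4999, 0.198, 0.272]
ee_rot: [-0.089, 0.996, -0.0, -0.0]
contact_force: [1.0, 0.6, 0.2]
gripper_width: 0.0857
```

move_arm([
  [-1.5,0,-2.5,0,0,0,0],
  [-3,0,-1,0,0,0,0],
  [-3.2,0,0,0,0,0,0],
  [-2.5,0,0,0,0,0,0],
  [-1,0,0,0,0,0,0],
])

```text
t: 10.85
eef_pos: [0.6139, 0.2176, 0.3046]
ee_rot: [-0.087, 0.996, 0.0, 0.001]
contact_force: [-0.3, 1.4, -0.8]
gripper_width: 0.0856
```

Run:
```python
from h import *
from plant import manip
o=manip.get_obs()
plan(o,(0.616,0.217,0.30),190.2,0)
c=manip.calibration("wrist"); im,d=manip.snapshot("wrist"); crop(im,200,100,250,250,3 if 0 else 2,"pics/w9.png"); pickle.dump((im,d,c,o),open("w9.pkl","wb"))
```

```text
t 10.85 pos [0.6139 0.2176 0.3046] yaw -170.0 tilt [ 0.001  0.    -1.   ] q [ 0.06  0.81 -1.01  1.36  0.68  1.33  0.78] F [-0.3  1.4 -0.8] w 0.0856
[[-0.19, -0.1, 0.46, -0.0, 0.1, -0.2, 0], [0, 0, 0, 0, 0, 0, 0], [0, 0, 0, 0, 0, 0, 0], [0, 0, 0, 0, 0, 0, 0], [0, 0, 0, 0, 0, 0, 0]]
```

View pics/w9.png

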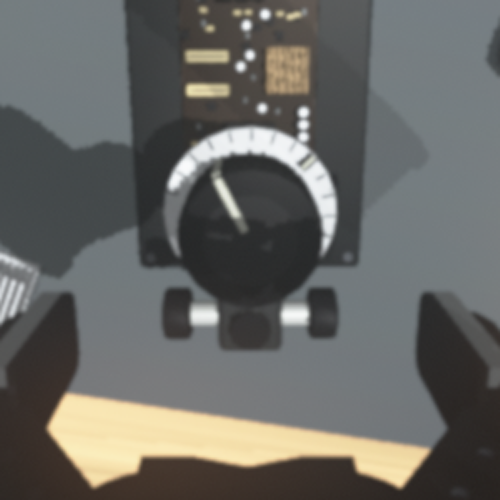

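Run:
```python
from h import *
im,_,c,o=load("w9.pkl"); p,M=pose(o)
g=lambda x,y,z: atz(c,200+x/2,100+y/2,z)
for ct in [(251,231)]:
    print("ring centre",g(*ct,.231))
l,r=g(181,235,.231),g(322,235,.231); print("diam",np.linalg.norm(l-r),(l+r)/2, g(251,303,.231),g(251,157,.231))
fl,fr=g(164,208,.193),g(337,208,.193); print("flange",np.linalg.norm(fl-fr),(fl+fr)/2, g(251,127,.193))
A,B=g(245,232,.231),g(213,170,.231); v=B-A; print("line",np.degrees(np.arctan2(v[1],v[0])))
N=g(308,160,.197); 
print("nib",N)
for C in [(l+r)/2,(fl+fr)/2]:
    for P_,n in((B,"line tip"),(N,"nib")):
        w=P_-C; print(n,np.linalg.norm(w[:2]),np.degrees(np.arctan2(w[1],w[0])))
crop(im,270,150,110,120,6 if 0 else 5,"pics/w9c.png")
```

```text
ring centre [0.61860891 0.22007624 0.231     ]
diam 0.056725191024488676 [0.62023946 0.22057335 0.231     ] [0.64963803 0.22563052 0.231     ] [0.58894104 0.21476564 0.231     ]
flange 0.08072888148167695 [0.6197938  0.22036698 0.193     ] [0.58254432 0.21393476 0.193     ]
line -143.87522798022292
nib [0.59214123 0.24160643 0.197     ]
line tip 0.030653200037357144 -140.52825399925052
nib 0.03509845017108812 143.1831135463191
line tip 0.030178238514947473 -140.2928236534718
nib 0.03486801970815638 142.47276304626604
```

View pics/w9c.png

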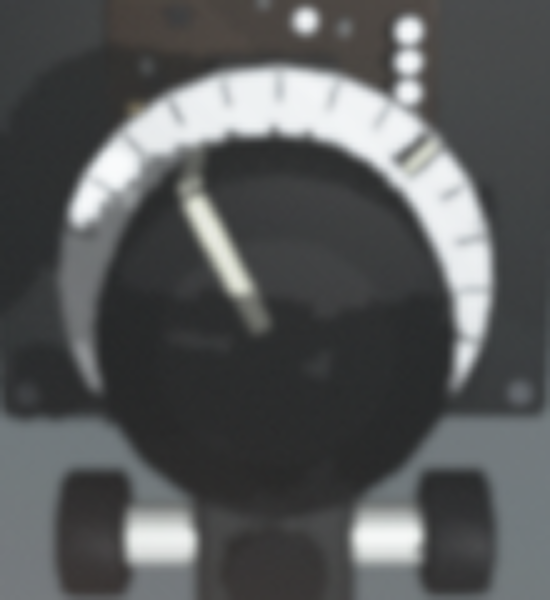

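Run:
```python
from h import *
from plant import manip
o=manip.get_obs()
plan(o,(0.618,0.219,0.203),190,0,vmax=2.1)
```

```text
t 10.9 pos [0.6141 0.2179 0.3042] yaw -170.0 tilt [ 0.001  0.001 -1.   ] q [ 0.06  0.81 -1.01  1.36  0.68  1.33  0.78] F [ 1.4 -0.4 -0. ] w 0.0854
[[-0.08, 0.01, 2.02, 0.0, 0.1, 0.0, 0], [-0.08, 0.0, 2.03, 0.0, -0.0, 0.0, 0], [-0.08, 0.01, 2.02, 0.0, -0.0, 0.0, 0], [-0.08, 0.01, 2.02, 0.0, -0.0, 0.0, 0], [-0.09, 0.0, 2.03, 0.0, -0.0, 0.0, 0]]
```

move_arm([
  [-0.2,0.05,1.5,0,0,0,0],
  [-0.2,0,1.5,0,0,0,0],
  [0,0,1.5,0,0,0,0],
  [0,0,1.0,0,0,0,0],
  [0,0,0,0,0,0,0],
])

```text
t: 11.32
eef_pos: [0.6126, 0.2177, 0.2464]
ee_rot: [-0.09, 0.996, -0.002, -0.003]
contact_force: [0.4, -0.9, -0.4]
gripper_width: 0.0854
```

Run:
```python
from h import *
from plant import manip
o=manip.get_obs()
plan(o,(0.618,0.219,0.203),190,0,vmax=2.1)
c=manip.calibration("wrist"); im,d=manip.snapshot("wrist"); crop(im,200,130,250,250,2,"pics/w10.png"); pickle.dump((im,d,c,o),open("w10.pkl","wb"))
```

```text
t 11.32 pos [0.6126 0.2177 0.2464] yaw -169.7 tilt [-0.005 -0.004 -1.   ] q [ 0.05  0.87 -0.98  1.44  0.73  1.24  0.74] F [ 0.4 -0.9 -0.4] w 0.0854
[[-0.19, 0.01, 1.44, -0.2, -0.3, 0.1, 0], [-0.19, 0.01, 1.45, 0.0, -0.0, 0.1, 0], [-0.19, 0.01, 1.45, 0.0, -0.0, 0.1, 0], [0, 0, 0, 0, 0, 0, 0], [0, 0, 0, 0, 0, 0, 0]]
```

View pics/w10.png

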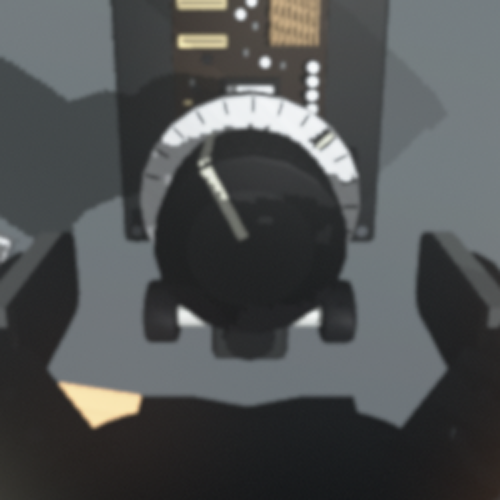

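Run:
```python
from h import *
from plant import manip
im,_,c,o=load("w10.pkl"); p,M=pose(o)
g=lambda x,y,z: atz(c,200+x/2,130+y/2,z)
l,r=g(155,240,.231),g(346,240,.231); print("diam",np.linalg.norm(l-r),(l+r)/2, "bottom/top",g(251,333,.231),g(251,143,.231))
fl,fr=g(139,195,.193),g(359,195,.193); print("flange",np.linalg.norm(fl-fr),(fl+fr)/2, "front", g(251,95,.193))
crop(im,260,170,130,140,5,"pics/w10c.png")
plan(manip.get_obs(),(0.618,0.219,0.203),190,0,vmax=2.1)
```

```text
diam 0.05803240686453076 [0.62009903 0.21998928 0.231     ] bottom/top [0.65168603 0.22596658 0.231     ] [0.59006468 0.21463499 0.231     ]
flange 0.08102266264776709 [0.61965399 0.21950837 0.193     ] front [0.582859  0.2135135 0.193    ]
t 11.37 pos [0.6134 0.2184 0.2481] yaw -169.7 tilt [-0.003 -0.002 -1.   ] q [ 0.05  0.86 -0.98  1.43  0.73  1.24  0.74] F [-0.3 -0.4 -0.4] w 0.0855
[[-0.16, -0.01, 1.5, -0.1, -0.2, 0.1, 0], [-0.16, -0.01, 1.51, 0.0, -0.0, 0.1, 0], [-0.15, -0.0, 1.5, 0.0, -0.0, 0.1, 0], [0, 0, 0, 0, 0, 0, 0], [0, 0, 0, 0, 0, 0, 0]]
```

View pics/w10c.png

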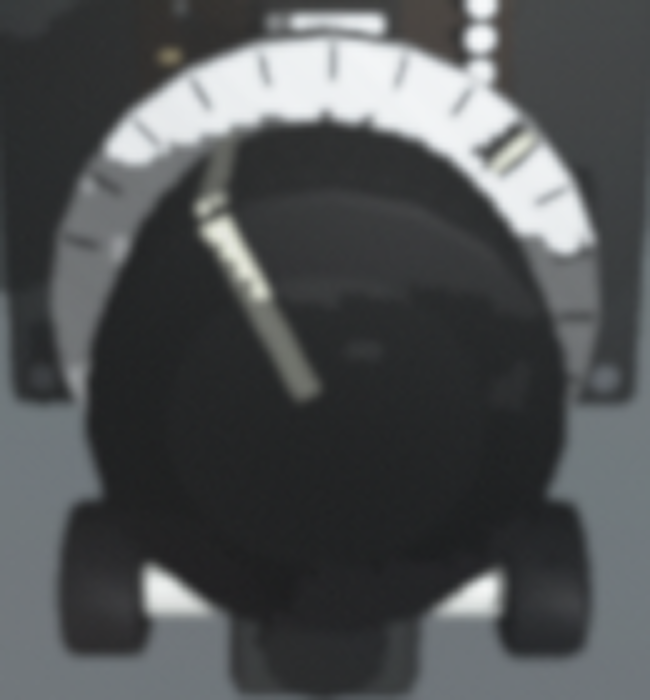

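Run:
```python
from h import *
im,_,c,o=load("w10.pkl")
g=lambda x,y,z: atz(c,260+x/5,170+y/5,z)
an=lambda v: np.degrees(np.arctan2(v[1],v[0]))
print("line",an(g(207,205,.231)-g(310,395,.231)))
th=np.radians(np.arange(0,360,30))
for C in [(.6195,.2198),(.617,.2195)]:
    tip=g(207,205,.231); print(C,"tip",an(tip-[*C,0]),"r",np.linalg.norm(tip[:2]-C)); 
    for z in(.195,.198):
        n=g(512,150,z); print("nib",an(n-[*C,0]),np.linalg.norm(n[:2]-C))
    for r in (g(327,195,.231),g(327,628,.231)): print(r)
```

```text
line -143.16757662799841
(0.6195, 0.2198) tip -139.7328691423369 r 0.027843497535148906
nib 139.10940402928182 0.03411202690255842
nib 140.572174673524 0.03428724123325737
[0.59453325 0.21539736 0.231     ]
[0.65105651 0.2257861  0.231     ]
(0.617, 0.2195) tip -136.6487769356549 r 0.025779331348151968
nib 135.81981361151867 0.032472015108536534
nib 137.37244095579763 0.032597528650497164
[0.59453325 0.21539736 0.231     ]
[0.65105651 0.2257861  0.231     ]
```

move_arm([
  [-0.3,0,1.2,0,0,0,0],
  [-0.25,0,1.5,0,0,0,0],
  [0,0,1.2,0,0,0,0],
  [0,0,0.5,0,0,0,0],
  [0,0,0,0,0,0,0],
])

```text
t: 11.78
eef_pos: [0.6194, 0.2195, 0.2038]
ee_rot: [-0.089, 0.996, -0.001, -0.002]
contact_force: [-0.2, -0.2, 0.5]
gripper_width: 0.0855
```

Run:
```python
from h import *
from plant import manip
plan(manip.get_obs(),(0.619,0.219,0.203),190,0,vmax=2.1)
```

```text
t 11.78 pos [0.6194 0.2195 0.2038] yaw -169.8 tilt [-0.003 -0.002 -1.   ] q [ 0.04  0.92 -0.95  1.46  0.78  1.17  0.71] F [-0.2 -0.2  0.5] w 0.0855
[[0.04, -0.04, 0.08, -0.1, -0.2, 0.2, 0], [0, 0, 0, 0, 0, 0, 0], [0, 0, 0, 0, 0, 0, 0], [0, 0, 0, 0, 0, 0, 0], [0, 0, 0, 0, 0, 0, 0]]
```

Close on the ring with moderate grip.

move_arm([
  [0,0,0,0,0,0,0.15],
  [0,0,0,0,0,0,0.3],
  [0,0,0,0,0,0,0.6],
  [0,0,0,0,0,0,1],
  [0,0,0,0,0,0,1],
], newtons=40)

```text
t: 12.2
eef_pos: [0.6206, 0.2201, 0.2072]
ee_rot: [-0.089, 0.996, -0.0, 0.001]
contact_force: [-1.6, -3.2, 4.6]
gripper_width: 0.0573
```

move_arm([
  [0,0,0,0,0,0,1],
  [0,0,0,0,0,0,1],
  [0,0,0,0,0,2,1],
  [0,0,0,0,0,4,1],
  [0,0,0,0,0,4,1],
])

```text
t: 12.62
eef_pos: [0.6206, 0.2201, 0.2072]
ee_rot: [0.0, 1.0, -0.0, 0.001]
contact_force: [-0.8, -2.6, 6.3]
gripper_width: 0.0576
```

move_arm([
  [0,0,0,0,0,6.4,1],
  [0,0,0,0,0,6.4,1],
  [0,0,0,0,0,6.4,1],
  [0,0,0,0,0,6.4,1],
  [0,0,0,0,0,6.4,1],
])

```text
t: 13.03
eef_pos: [0.6206, 0.2199, 0.2071]
ee_rot: [0.277, 0.961, -0.0, 0.001]
contact_force: [-0.8, -3.1, 4.8]
gripper_width: 0.0576
```

move_arm([
  [0,0,0,0,0,6.4,1],
  [0,0,0,0,0,6.4,1],
  [0,0,0,0,0,6.4,1],
  [0,0,0,0,0,6.4,1],
  [0,0,0,0,0,6.4,1],
])

```text
t: 13.45
eef_pos: [0.6205, 0.2198, 0.2072]
ee_rot: [0.531, 0.847, -0.0, 0.001]
contact_force: [-0.5, -2.4, 6.7]
gripper_width: 0.0576
```

move_arm([
  [0,0,0,0,0,0,1],
  [0,0,0,0,0,0,1],
  [0,0,0,0,0,0,0],
  [0,0,0,0,0,0,0],
  [0,0,0,0,0,0,0],
])

```text
t: 13.87
eef_pos: [0.6201, 0.2209, 0.2059]
ee_rot: [0.528, 0.849, 0.0, -0.0]
contact_force: [0.5, 1.1, 0.2]
gripper_width: 0.0855
```

move_arm([
  [0,0,0,0,0,0,0],
  [0,0,-1.5,0,0,0,0],
  [0,0,-3,0,0,0,0],
  [0,0,-3,0,0,0,0],
  [0,0,-1.5,0,0,0,0],
])

```text
t: 14.28
eef_pos: [0.6212, 0.2218, 0.2996]
ee_rot: [0.528, 0.849, 0.002, 0.001]
contact_force: [0.5, 1.2, -0.3]
gripper_width: 0.0853
```

Run:
```python
from h import *
from plant import manip
o=manip.get_obs()
plan(o,(0.619,0.219,0.203),115,0,vmax=2.1)
c=manip.calibration("wrist"); im,d=manip.snapshot("wrist"); crop(im,240,110,170,150,4,"pics/w11.png"); pickle.dump((im,d,c,o),open("w11.pkl","wb"))
```

```text
t 14.28 pos [0.6212 0.2218 0.2996] yaw 116.2 tilt [ 0.004  0.003 -1.   ] q [-0.07  0.74 -0.69  1.35  0.47  1.21 -0.34] F [ 0.5  1.2 -0.3] w 0.0853
[[-0.03, -0.07, 1.93, 0.3, -0.1, 0.2, 0], [-0.03, -0.07, 1.94, -0.0, 0.0, 0.3, 0], [-0.03, -0.06, 1.93, -0.0, 0.0, 0.2, 0], [-0.03, -0.06, 1.93, -0.0, 0.0, 0.3, 0], [-0.03, -0.07, 1.93, -0.0, 0.0, 0.2, 0]]
```

View pics/w11.png

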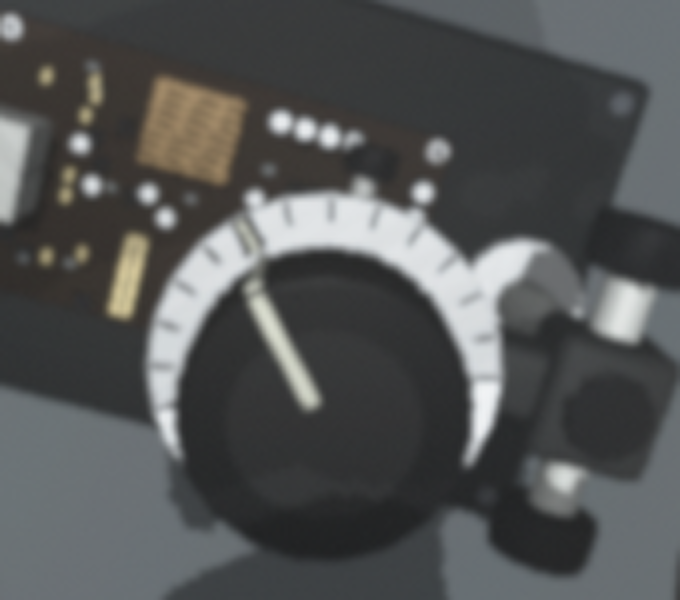

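Run:
```python
from h import *
im,_,c,o=load("w11.pkl")
g=lambda x,y,z: atz(c,240+x/4,110+y/4,z)
an=lambda v: np.degrees(np.arctan2(v[1],v[0]))
l,r=g(179,420,.231),g(472,420,.231)
print("ring c",(l+r)/2,np.linalg.norm(l-r),"y ext",g(325,558,.231),g(325,268,.231))
fl,fr=g(147,370,.193),g(503,370,.193); print("flange c",(fl+fr)/2,np.linalg.norm(fl-fr))
tip=g(250,287,.231); print("line",an(tip-g(312,405,.231)))
N=g(248,237,.197)
f=(g(325,193,.193)); print("flange top edge",f)
C0=np.array([*(((l+r)/2)[:2]),0])
up=(g(325,268,.231)-g(325,558,.231)); up/=np.linalg.norm(up)
for s in (-.004,-.002,0,.002,.004):
    C=C0+up*s; print(s,C[:2],"tip",an(tip-C),np.linalg.norm((tip-C)[:2]),"nib",an(N-C),np.linalg.norm((N-C)[:2]))
# nib stripe direction
print("stripe",an(g(240,218,.197)-g(257,255,.197)), "radius flange top",np.linalg.norm((f-C0)[:2]))
```

```text
ring c [0.62218297 0.21980862 0.231     ] 0.05742880079858142 y ext [0.63501963 0.1933635  0.231     ] [0.60879647 0.24683881 0.231     ]
flange c [0.62220133 0.21945996 0.193     ] 0.08130298976124065
line 142.64995387466848
flange top edge [0.60446456 0.25555217 0.193     ]
-0.004 [0.62394413 0.2162172 ] tip 141.31852181642356 0.03370772039450558 nib 142.0532009381657 0.038702988676923775
-0.002 [0.62306355 0.21801291] tip 142.84752607396368 0.031909370770692454 nib 143.4107621539213 0.036914705171931635
0 [0.62218297 0.21980862] tip 144.55777358048147 0.03013644756385325 nib 144.9056084190356 0.03514924726555581
0.002 [0.62130239 0.22160433] tip 146.47985582954055 0.02839371410288254 nib 146.55729372236698 0.03341023359301351
0.004 [0.62042181 0.22340004] tip 148.65048337289227 0.026687085441156465 nib 148.38863906091055 0.03170201624730318
stripe 139.8430243047795 radius flange top 0.039894157142178276
```

move_arm([
  [-0.5,-1,-2,0,0,0,0],
  [-2,-3,0,0,0,0,0],
  [-2,-3,0,0,0,0,0],
  [-2,-3,0,0,0,0,0],
  [-2,-3,0,0,0,0,0],
])

```text
t: 14.75
eef_pos: [0.54, 0.0856, 0.3157]
ee_rot: [0.528, 0.849, -0.0, -0.0]
contact_force: [0.2, -0.3, 0.5]
gripper_width: 0.0851
```

move_arm([
  [-2,-3,0,0,0,0,0],
  [-2,-3,0,0,0,0,0],
  [-2,-3,0,0,0,0,0],
  [-1,-2,0,0,0,0,0],
  [0,0,0,0,0,0,0],
])

```text
t: 15.17
eef_pos: [0.47, -0.03, 0.3152]
ee_rot: [0.531, 0.847, -0.003, -0.001]
contact_force: [-0.1, -0.0, -0.9]
gripper_width: 0.0854
```

Run:
```python
from h import *
from plant import manip
for n in("top","side"):
    c=manip.calibration(n); im,d=manip.snapshot(n); pickle.dump((im,d,c),open(n+"9.pkl","wb"))
    if n=="top": crop(im,210,130,80,90,7,"pics/t9.png"); cv2.imwrite("pics/t9f.png",im)
    else: crop(im,205,210,110,110,5,"pics/s9.png")
```

```text
(no output)
```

View pics/t9.png

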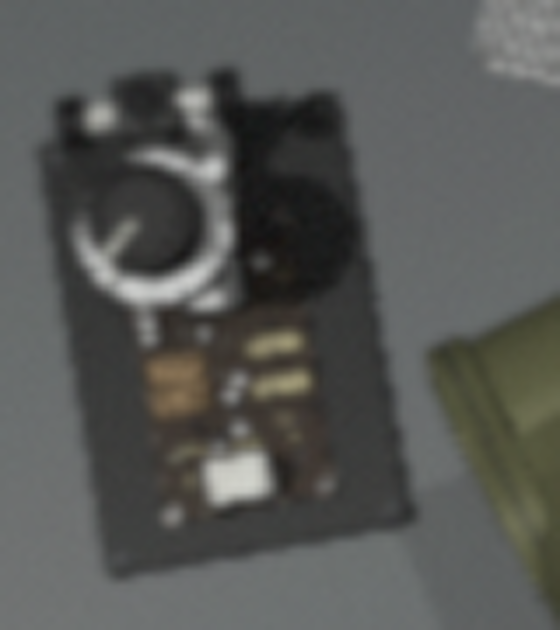

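View pics/s9.png

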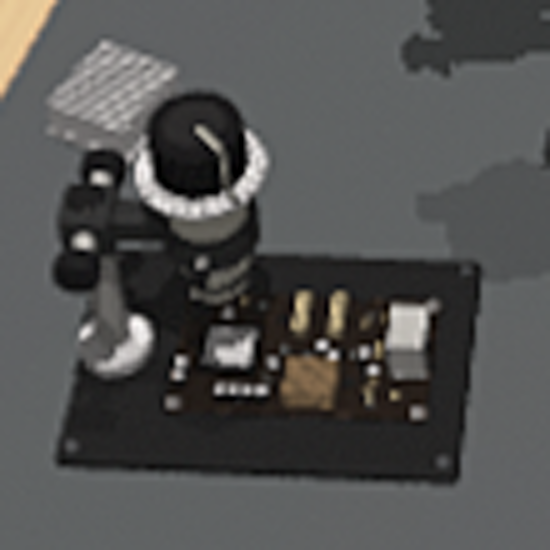

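View pics/t9f.png

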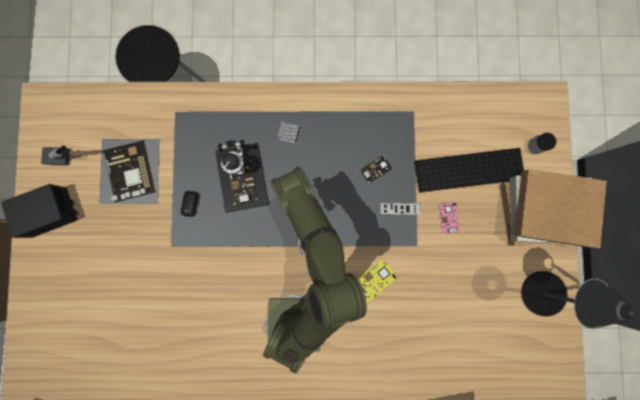

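Run:
```python
from h import *
_,_,c=load("top9.pkl"); g=lambda x,y,z: atz(c,210+x/7,130+y/7,z)
u=np.array([np.cos(np.radians(10.2)),np.sin(np.radians(10.2))])
p=g(240,478,.049)[:2]; L=g(145,217,.231)[:2]
a,b=g(173,515,.015),g(325,484,.015); w=a-b; print("board yaw",np.degrees(np.arctan2(w[1],w[0]))-90)
m=((a+b)/2)[:2]; print("holes mid",m,"port",p,"lens",L,"chip",p+.12*u,"err",(p+.12*u-L), "along/lat",(p+.12*u-L)@u,(p+.12*u-L)@[-u[1],u[0]])
pa,pb=g(115,577,.012),g(412,520,.012); print("plate front mid",(pa+pb)/2,"lat of port rel plate",(p-((pa+pb)/2)[:2])@[-u[1],u[0]],(p-((pa+pb)/2)[:2])@u)
_,_,c=load("side9.pkl"); g=lambda x,y,z: atz(c,205+x/5,210+y/5,z)
ch=g(232,347,.020)[:2]; L=g(197,128,.231)[:2]; pt=g(410,323,.049)[:2]; print("side chip",ch,"lens",L,"port+120",pt+.12*u,ch-L)
```

```text
board yaw 11.437116029112502
holes mid [0.4880892  0.19335756] port [0.49748982 0.19312289] lens [0.61527988 0.21336493] chip [0.61559329 0.21437306] err [0.00031341 0.00100813] along/lat 0.0004869809324024507 0.0009366948890167589
plate front mid [0.45979369 0.18502384 0.012     ] lat of port rel plate 0.0012956403023433028 0.03853458425752887
side chip [0.61570337 0.22125831] lens [0.61562889 0.22300857] port+120 [0.61678936 0.2185235 ] [ 7.44772733e-05 -1.75025922e-03]
```

All cameras agree within about 2 mm, the ring is aligned, and the bystanders haven't moved.

Run:
```python
from plant import manip
o=manip.get_obs(); print(o["t"],abs(o["qd"]).max(),o["contact_force"])
print(manip.hand_in())
```

```text
15.2667 0.039455857751800646 [0.54616365 0.74297558 0.20035025]
the job is handed in; nothing more can be done
None
```

The job is handed in at about 15.3 s, with every check I made inside its limit; the hand-in reports no verdict.

- **Board:** I picked the larger dark board by its port block and slid it in level, below the lens. I set it down gently on the base plate with the ports to the open front.
    - **Chip position:** the chip measured about 1–2 mm from the lens axis in the last top and side pictures; the limit is 10 mm. An earlier side-camera reading, before the ring was turned, put it about 6 mm off the plate's centre line. The wrist and later top pictures showed it centred.
    - **Squareness:** the board was within about 1.5° of square to the plate; the limit is 10°.
    - **Contact with the head:** I saw no sign of the board touching the microscope head.
- **Focus ring:** I turned it 74° clockwise. The wrist picture shows its white line within about 1° of the nib (limit 6°), and I then released it.
- **Bystanders:** in the last overview picture the mouse, connector plate and heat sink look to be where they started. I compared them only by eye. The arm hid most of the screwdriver there, but I never went near it.

At hand-in the gripper was open and clear of everything. The wrist and top cameras disagreed by about 6 mm in absolute position. I therefore placed the board by positions relative to the plate and lens within each picture.

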